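# Refit a dry-block heater after washing

### The arm

A 6-joint arm with a two-finger parallel gripper is mounted at the origin on the work surface. World frame = base frame: x ahead of the robot, y to its left, z up, the work surface at z = 0. Lengths are in mm, angles in rad, forces in N, time in s.
With the tool pointing down it reaches from about 350 to 975 mm from the base axis. Payload 4.9 kg.
Tool frame: the origin (TCP) lies where the fingers leave the gripper's body, on its centre line; the fingertips stand 73 mm ahead of it and the grasp point (between the pads) lies 54 mm ahead of it; z points along the fingers, y is the line along which they close (so a half turn about z gives the same grasp; the last joint's range is limited). The gripper opens to 85 mm and grips with 20 to 120 N. Pads are 22 mm wide; open, the fingers measure 114 mm over their backs; the gripper's body (76 mm by 85 mm) begins 54 mm behind the grasp point. The pads swing forward as they close: fully open they stand 13 mm farther back than shut.
Start: joints at [-1.436, 0.053, 1.613, -0, 1.476, -0.119], TCP at [156.923, -604.961, 303.904] pointing down, gripper open.
Joint ranges: [-3.01, 3.01], [-1.01, 2.22], [0.06, 2.58], [-1.02, 4.17], [0.09, 2.62], [-3.14, 3.14]. Speed limits (rad/s): [2.57, 2.57, 3.14, 3.14, 3.14, 3.14].

### API

Orientations are given as a unit quaternion [x, y, z, w].
In Python, from plant import monitor, read_camera, camera_params, ctrl gives the robot as it stands. The module is installed in compiled form; this text tells all that it offers.
- The arm moves only by the tool apply_moves, never from a script. Its argument "plan" is a list of rows, each a list of 6 numbers: the shift along the tool's x, y, z as a fraction of full scale, then the turn, a rotation vector about the tool's x, y, z as a fraction of full scale. A call has 1 to 12 rows; each row is the pose to reach, as a shift and turn from the pose commanded when the call began, along the tool's axes at that moment; what a row does not reach only later rows make up. Full scale, the value 1, is 8 cm for a shift and 90 degrees for a turn. A row lasts 1/12 s, in which the tool goes at most 41.7 mm and 7.16 degrees, less where a joint would pass 70% of its speed; a pose out of reach is approached as far as the arm can. A call with a number of a shift or a turn outside -1 to 1 is refused whole. A call with a gripper value outside its range is refused whole. "gripper" is the opening, from -1 (shut) to 1 (fully open), set as the call begins (left out, the last holds). The fingers move at their own pace and stop on an object; "grip_force" is the grip in N (left out, the last holds). Time passes only in rows, so rows that repeat a pose let the fingers close. It gives the time, the measured TCP pose, the force, the opening and the grip force at its end, in the units of the state.
- monitor.state(): the state, without advancing time (a new reading comes with each control period).
- read_camera(name): name is "side" or "top"; returns the picture (420x560x3 uint8, blue, green, red); there is no depth.
- camera_params(name): a dict with "fx", "fy", "cx", "cy" (pixels), "k1" (the pictures are not rectified: a ray, as slopes to the right and down, at radius r is drawn at 1 + k1 r^2 times it, then the intrinsics apply), "pose" (4x4, takes a point from camera to world coordinates). Camera axes: x right, y up, looking along -z (the intrinsics and any distortion apply to the point x, -y, -z); pixel columns grow to the right and rows downward; lengths in mm; the calibration is good to about 2 mm. A picture is of the moment at which its call begins. camera_params takes no time and is no camera call.
- ctrl.sign_off(): hands the job in; it is judged then, once.
The state is a dict: "time": time; "joint_positions": joint angles; "qvel": joint speeds; "tau": joint torques, N m; "tcp_pos": TCP position; "eef_rot": TCP orientation; "wrist_force": force on the tool from outside, world axes, zero at the start; "torque": the same for the moment, N m; "gripper_width": opening from 0.0 (shut) to 1.0 (fully open); "grip_force": force on a finger pad.
Only numpy, scipy, OpenCV 4.12 (cv2) and the standard library are available. Lean on these libraries where they do the work, as an engineer would, in place of code of your own. Each camera call takes 0.05 s, during which the arm holds its last target. There are 200 camera calls.

### The job

Take the clear cover off the heater and set it aside on the bench; the washed thermal blocks stand on end on the white drying mat: tip each one over with a light push, without gripping it while it stands, so that it lies on its base with the wells up. Then lower every block that is there over a pair of locating pins on the heater's plate until it sits flush (any free place will do), without letting go of it in the air. When all are in, put the cover back squarely over the plate so that it rests flat on the heater's housing all round and press the start button right down; leave the tube rack, wash bottle and beaker where they are.

Things in the scene. Friction and masses are not known exactly. Their poses are not given: they have to be found in the camera images.
- block0: aluminium thermal block, 100 (x) x 46 (y) x 30 mm, about 0.26 kg. Origin: centre of its plain base face (underside); z from the base to the top face, which has eight tube wells. Two locating holes, 11 mm wide, go right through it from base to top at x = +38 and -38 mm, y = 0. It may be seated either way round. Of the three blocks, two or three are there.
- block1: block like block0. At the start every block stands on a 46 x 30 mm end on the mat, its x upright, origin 50 mm above the mat, wells facing along its +z (level). It must be tipped the way its -z points: it turns about the lower edge of its base face, straight below the origin, and then lies with its origin about 50 mm from that edge.
- block2: block like block0, starting like block1. Standing, it goes over once its upper part has been pushed about 30 mm; under 2 N near the top is enough.
- mat: white drying mat, a fixed foam slab 250 (x) x 320 (y) x 12 mm; origin at the centre of its underside on the bench, top 12 mm above the bench.
- heater: dry-block heater, fixed: white housing 250 (x) x 270 (y) mm, its flat top (deck) 75 mm above the bench. Origin: centre of its underside, -x to its front panel. On the deck is the heated plate, 112 (x) x 206 (y) mm, 6 mm high, centred 40 mm behind the origin, with three places side by side 76 mm apart in y, each with two pins, 8 mm thick, 12 mm tall, tapered tips, at x = +-38 mm from its middle.
- station0 (a point): middle of the left (+y) place (between its two pins) on the top of the heated plate, 81 mm above the bench; axes as the heater's. A seated block has its origin here, its length along the heater's x.
- station1 (a point): middle of the middle place (between its two pins) on the top of the heated plate, 81 mm above the bench; axes as the heater's. A seated block has its origin here, its length along the heater's x.
- station2 (a point): middle of the right (-y) place (between its two pins) on the top of the heated plate, 81 mm above the bench; axes as the heater's. A seated block has its origin here, its length along the heater's x.
- cover_seat (a point): centre of the heated plate at deck height, 75 mm above the bench; axes as the heater's. The cover's origin comes here.
- cover: clear cover, an upside-down tray with white edges, 140 (x) x 236 (y) x 56 mm, walls 4 mm, 0.30 kg, at the start standing on its open side on the heater, over the plate. Origin at the centre of its open underside, z up. Its long side goes along the heater's y, either way round; inside it is 132 x 228 mm, which leaves 10 mm round the plate.
- cover_handle (a point): middle of the cover's white grip bar, 82 mm above the cover's underside; the bar is 100 mm long (along the cover's y), 18 mm wide and 16 mm high, with an open 20 mm space under it and posts 18 mm wide at 44 mm to either side.
- start (a joint): travel of the start button, m: 0 up, 0.006 fully down; a spring pushes it back, fully down takes 5 N. It is pressed straight down.
- start_top (a point): centre of the top of the round white start button (26 mm across) on the heater's front panel, 22 mm above the deck.
- tube_rack: bystander: white rack 90 x 160 mm with red-capped tubes, 90 mm tall; origin under its centre.
- wash_bottle: bystander: white wash bottle, 68 mm across, 190 mm tall; origin under its centre.
- beaker: bystander: steel beaker, 74 mm across, 95 mm tall; origin under its centre.

How it is judged (in metres and radians):
On the way, in this order (a step that is already met when the one before it is completed fails the run):
1. the cover is off the heater, set down and released (horizontal distance between cover and cover_seat above 0.12 m and height (world z) of cover below 0.05 m and contact force between the fingers and cover below 0.1 N and linear speed of cover below 0.02 m/s), for 0.2 s.
2. every block that is there sits flush on the heated plate over a pair of pins, wells up, and is released (((horizontal distance between block0 and station0 below 0.004 m and z of block0 in the frame of station0 between -0.003 and 0.003 m) or (horizontal distance between block0 and station1 below 0.004 m and z of block0 in the frame of station1 between -0.003 and 0.003 m) or (horizontal distance between block0 and station2 below 0.004 m and z of block0 in the frame of station2 between -0.003 and 0.003 m)) and angle between each of block0, block1, block2's own z axis and vertical below 0.05 rad and angle between the x axis of each of block0, block1, block2 and the x axis of heater, either way round below 0.08 rad and ((horizontal distance between block1 and station0 below 0.004 m and z of block1 in the frame of station0 between -0.003 and 0.003 m) or (horizontal distance between block1 and station1 below 0.004 m and z of block1 in the frame of station1 between -0.003 and 0.003 m) or (horizontal distance between block1 and station2 below 0.004 m and z of block1 in the frame of station2 between -0.003 and 0.003 m)) and ((horizontal distance between block2 and station0 below 0.004 m and z of block2 in the frame of station0 between -0.003 and 0.003 m) or (horizontal distance between block2 and station1 below 0.004 m and z of block2 in the frame of station1 between -0.003 and 0.003 m) or (horizontal distance between block2 and station2 below 0.004 m and z of block2 in the frame of station2 between -0.003 and 0.003 m)) and contact force between the fingers and block0 below 0.1 N and contact force between the fingers and block1 below 0.1 N and contact force between the fingers and block2 below 0.1 N), for 0.2 s.
3. the cover rests flat on the housing over the plate (((horizontal distance between block0 and station0 below 0.004 m and z of block0 in the frame of station0 between -0.003 and 0.003 m) or (horizontal distance between block0 and station1 below 0.004 m and z of block0 in the frame of station1 between -0.003 and 0.003 m) or (horizontal distance between block0 and station2 below 0.004 m and z of block0 in the frame of station2 between -0.003 and 0.003 m)) and angle between each of block0, block1, block2's own z axis and vertical below 0.05 rad and angle between the x axis of each of block0, block1, block2 and the x axis of heater, either way round below 0.08 rad and ((horizontal distance between block1 and station0 below 0.004 m and z of block1 in the frame of station0 between -0.003 and 0.003 m) or (horizontal distance between block1 and station1 below 0.004 m and z of block1 in the frame of station1 between -0.003 and 0.003 m) or (horizontal distance between block1 and station2 below 0.004 m and z of block1 in the frame of station2 between -0.003 and 0.003 m)) and ((horizontal distance between block2 and station0 below 0.004 m and z of block2 in the frame of station0 between -0.003 and 0.003 m) or (horizontal distance between block2 and station1 below 0.004 m and z of block2 in the frame of station1 between -0.003 and 0.003 m) or (horizontal distance between block2 and station2 below 0.004 m and z of block2 in the frame of station2 between -0.003 and 0.003 m)) and horizontal distance between cover and cover_seat below 0.011 m and z of cover in the frame of cover_seat between -0.003 and 0.003 m and angle between cover's own z axis and vertical below 0.03 rad and angle between the x axis of cover and the x axis of heater, either way round below 0.1 rad), for 0.2 s.
4. the start button is pressed right down with the cover on (value of joint start above 0.0045 m and horizontal distance between cover and cover_seat below 0.011 m and z of cover in the frame of cover_seat between -0.003 and 0.003 m and angle between cover's own z axis and vertical below 0.03 rad and angle between the x axis of cover and the x axis of heater, either way round below 0.1 rad), for 0.05 s.
At the end, for the whole second after the job is handed in: Every block present seated on a place: within 4 mm sideways, 3 mm in height, tilt < 0.05, turn < 0.08 rad. Cover on the deck: within 11 mm sideways, 3 mm in height, tilt < 0.03, turn < 0.10 rad. Then the button pressed past 4.5 mm and let go; all at rest (all of step 3 and value of joint start below 0.003 m and linear speed of each of block0, block1, block2, cover below 0.02 m/s and angular speed of each of block0, block1, block2, cover below 0.2 rad/s); the robot touches nothing.
It fails at once if a block gripped or shoved with more than 15 N while it stands on end ((contact force between the fingers and block0 above 15 N and angle between block0's own z axis and vertical between 0.6 and 2.5 rad) or (contact force between the fingers and block1 above 15 N and angle between block1's own z axis and vertical between 0.6 and 2.5 rad) or (contact force between the fingers and block2 above 15 N and angle between block2's own z axis and vertical between 0.6 and 2.5 rad)).
It fails at once if a block let go of in the air over the heater (more than 20 mm above the plate) ((horizontal distance between block0 and cover_seat below 0.13 m and z of block0 in the frame of cover_seat above 0.026 m and contact force between anything else and block0 below 0.05 N) or (horizontal distance between block1 and cover_seat below 0.13 m and z of block1 in the frame of cover_seat above 0.026 m and contact force between anything else and block1 below 0.05 N) or (horizontal distance between block2 and cover_seat below 0.13 m and z of block2 in the frame of cover_seat above 0.026 m and contact force between anything else and block2 below 0.05 N)).
It fails at once if the tube rack, wash bottle or beaker pushed aside or knocked over (distance of any of tube_rack, wash_bottle, beaker from where it was at the start of the episode above 0.03 m or angle between any of tube_rack, wash_bottle, beaker's own z axis and vertical above 0.4 rad).
Of block0, block1, block2 only 2 to 3 are there at a start; the rules pass over those that are not, and their reading is None.
At some moment in a run one of cover may be knocked a few centimetres aside while the robot is not near it.
It also fails if it takes over 210 s, if anything falls off the work surface, if the arm or the gripper's body presses on something with over 40 N, if the wrist force passes 120 N, or if a joint passes its speed limit or range.

## Working session

There is one attempt and no reset: what is moved stays moved. The work goes in short steps, Python scripts to look and compute and a tool call to move; the robot and the scene stay as the last step left them, time stands still between calls to the robot, and variables do not carry over. Pictures are saved under pics/ and viewed, at most 14 in all, crops included, and the job is handed in when it is done.

Besides the shell and the picture viewer there is one more tool, called after "Emit:" as name(argument=value, ...), one argument or row to a line, values as JSON. apply_moves: Moves the arm, as the interface text tells. Shift numbers are shares of 8 cm and turn numbers shares of 90 degrees, none past 1 either way. Its arguments: {"type":"object","properties":{"plan":{"type":"array"},"gripper":{"type":"number"},"grip_force":{"type":"number"}},"required":["plan"]}

```bash
mkdir -p pics; cat > h.py <<'E'
import numpy as np, cv2, sys
from plant import monitor, read_camera, camera_params, ctrl
from scipy.spatial.transform import Rotation as R
def shot(name, fn):
    im=read_camera(name); cv2.imwrite('pics/'+fn+'.png',im); return im
def px2w(name,u,v,z):
    p=camera_params(name); P=np.array(p['pose'])
    K=np.array([[p['fx'],0,p['cx']],[0,p['fy'],p['cy']],[0,0,1]])
    s=cv2.undistortPoints(np.array([[[u,v]]],float),K,np.array([p['k1'],0,0,0,0.]),None,None)[0,0]
    # iterate for pure k1 model
    d=np.array([(u-p['cx'])/p['fx'],(v-p['cy'])/p['fy']]); s=d.copy()
    for _ in range(30): s=d/(1+p['k1']*(s@s))
    r=P[:3,:3]@np.array([s[0],-s[1],-1]); c=P[:3,3]
    return c+r*(z-c[2])/r[2]
def w2px(name,w):
    p=camera_params(name); P=np.array(p['pose'])
    q=P[:3,:3].T@(np.array(w,float)-P[:3,3]); s=np.array([q[0],-q[1]])/-q[2]
    s=s*(1+p['k1']*(s@s)); return np.array([p['fx']*s[0]+p['cx'],p['fy']*s[1]+p['cy']])
E
python3 - <<'E'
from h import *
for n in('side','top'):
    p=camera_params(n); print(n,p); im=shot(n,n+'0')
s=monitor.state(); print(s); print(R.from_quat(s['eef_rot']).as_matrix().round(3))
E
```

```text
side {'fx': 501.65078746185054, 'fy': 501.65078746185054, 'cx': 286.65015581450956, 'cy': 212.69400255637024, 'k1': -0.025809555393550922, 'pose': array([[-9.95594577e-01,  7.54759428e-02, -5.56311100e-02,
         5.17416546e+02],
       [-9.13195811e-02, -6.45981690e-01,  7.57870959e-01,
         1.15181718e+03],
       [ 2.12643467e-02,  7.59612427e-01,  6.50028299e-01,
         1.09675203e+03],
       [ 0.00000000e+00,  0.00000000e+00,  0.00000000e+00,
         1.00000000e+00]])}
top {'fx': 535.1324917019607, 'fy': 535.1324917019607, 'cx': 273.01509451123815, 'cy': 206.81457960906917, 'k1': 0.03637465768491134, 'pose': array([[-9.31772616e-03,  9.95406928e-01, -9.52797300e-02,
         4.58650017e+02],
       [-9.99720961e-01, -7.20475763e-03,  2.24965004e-02,
         1.07945354e+01],
       [ 2.17067050e-02,  9.54627595e-02,  9.95196303e-01,
         1.40514479e+03],
       [ 0.00000000e+00,  0.00000000e+00,  0.00000000e+00,
         1.00000000e+00]])}
{'time': 0.1, 'joint_positions': array([-1.43600131e+00,  5.32892687e-02,  1.61415928e+00,  1.08263205e-05,
        1.47599109e+00, -1.19001116e-01]), 'qvel': array([ 0.00152087, -0.00182648, -0.00476897, -0.0001155 ,  0.00134985,
       -0.0004926 ]), 'tau': array([-3.25058090e-05, -3.94903135e+01, -3.71362281e+01, -9.03575506e-05,
        3.91333466e-03, -1.38245281e-05]), 'tcp_pos': array([ 156.8690662 , -604.55065559,  302.78526102]), 'eef_rot': array([ 9.91958882e-01,  1.26557195e-01, -1.90448113e-06, -9.23505313e-04]), 'wrist_force': array([-0.06734333,  0.21384408, -0.21348355]), 'torque': array([-0.00481266,  0.01106287, -0.00331434]), 'grip_force': 0.0, 'gripper_width': 0.9989926831568323}
[[ 0.968  0.251 -0.   ]
 [ 0.251 -0.968  0.002]
 [ 0.    -0.002 -1.   ]]
```

View pics/top0.png

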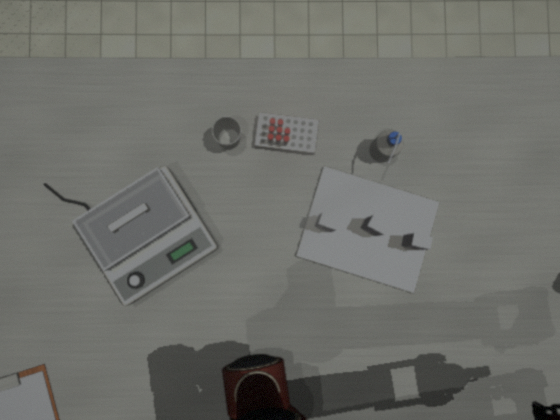

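View pics/side0.png

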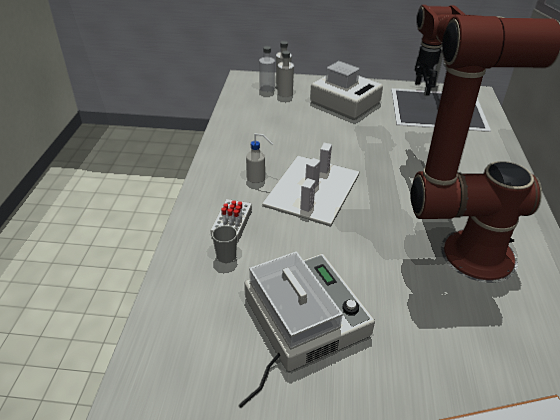

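Top view: heater with the cover is at about (145,235), the mat at about (368,230) with three standing blocks near (325,222), (372,226) and (415,241). The rack, beaker and bottle are along the far side. Next I'll enlarge.

```bash
python3 - <<'E'
import cv2
t=cv2.imread('pics/top0.png')
def crop(u0,u1,v0,v1,k): 
    return cv2.convertScaleAbs(cv2.resize(t[v0:v1,u0:u1],None,fx=k,fy=k,interpolation=cv2.INTER_CUBIC),alpha=1.5)
cv2.imwrite('pics/c1.png',crop(65,225,160,310,4)[:600,:800])
cv2.imwrite('pics/c2.png',crop(290,450,160,300,5)[:600,:800])
E
```

```text
(no output)
```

View pics/c1.png

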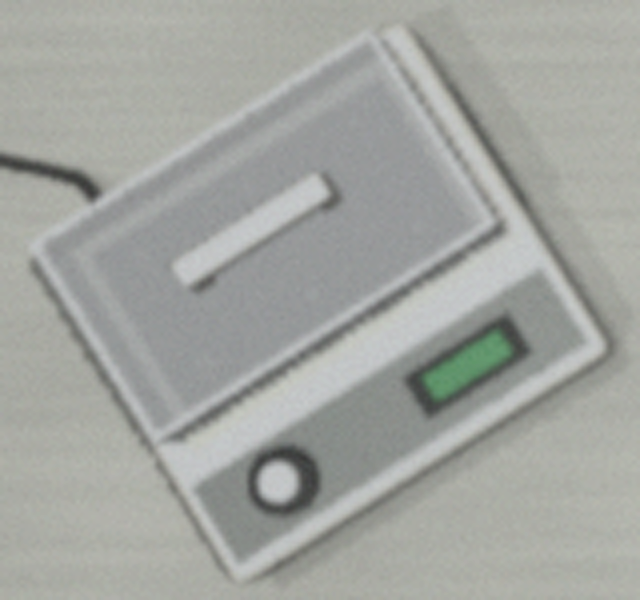

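View pics/c2.png

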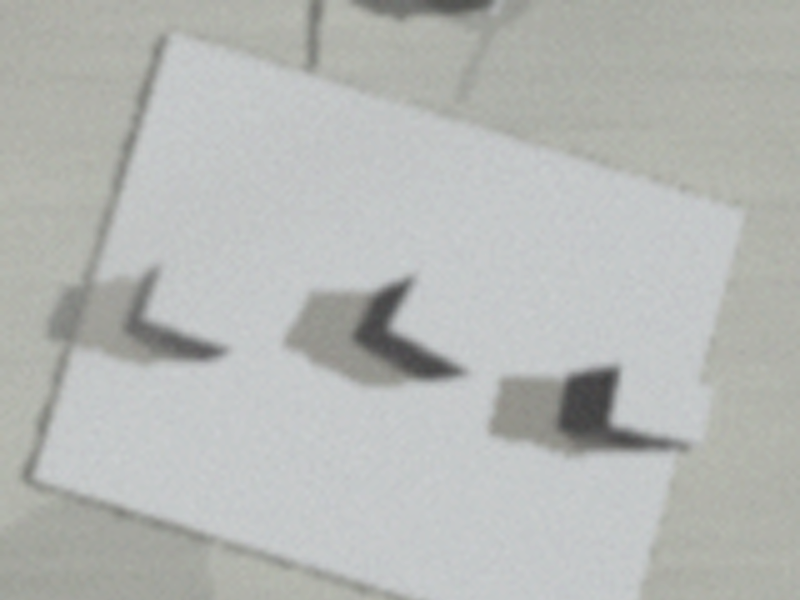

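Crop 1: cover corners at (378,33), (500,228), (163,437), (36,248). Grip bar runs from (183,275) to (325,187), and the button top is at (279,482). Crop 2: the blocks' upright faces are dark, with left vertical edges near (130,325), (362,332) and (565,425), but the tops blend into the mat. Next I'll enlarge the side view of the blocks.

```bash
python3 - <<'E'
import cv2,numpy as np
t=cv2.imread('pics/side0.png')[135:225,260:360]
a=cv2.resize(t,None,fx=6,fy=6,interpolation=cv2.INTER_CUBIC)
cv2.imwrite('pics/c3.png',cv2.convertScaleAbs(a,alpha=1.2))
t=cv2.imread('pics/top0.png')[205:255,300:440]
a=cv2.resize(t,None,fx=5.7,fy=5.7,interpolation=cv2.INTER_CUBIC).astype(float)
cv2.imwrite('pics/c4.png',np.clip((a-110)*3,0,255).astype('uint8'))
E
```

```text
(no output)
```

View pics/c3.png

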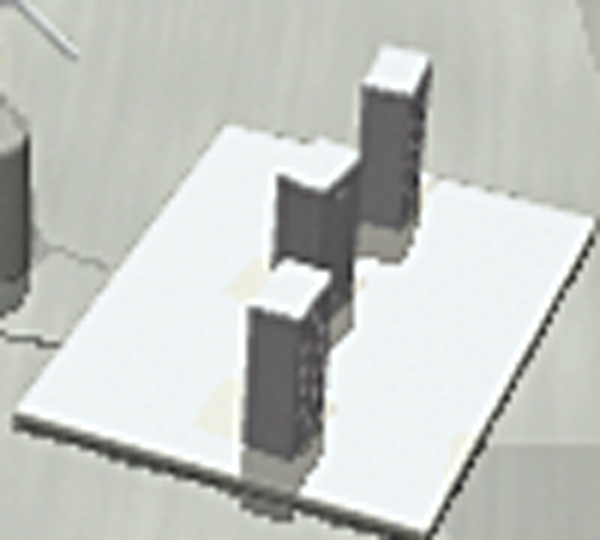

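View pics/c4.png

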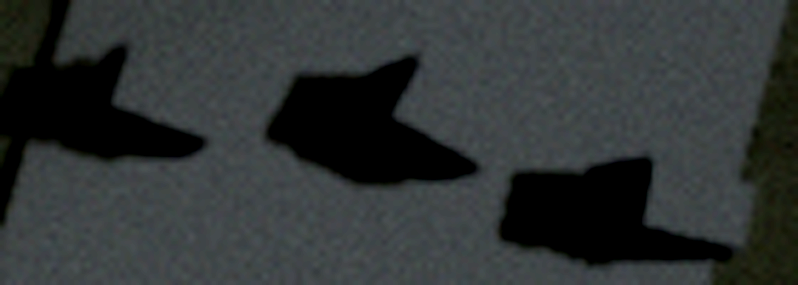

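Side crop: A (front) shows wells on its right, −x-facing face at (312,370), and C (rear) shows dots at (418,130). B (middle) is unclear. I'll compute the poses from the top corners and rectify the −x faces from the side view.

```bash
cat >> h.py <<'E'
def fitpts(name,model,pix,x0):
    """least-squares planar pose (x,y,yaw) of model points (n,3: local x,y, world z)"""
    from scipy.optimize import least_squares
    m=np.array(model,float); pix=np.array(pix,float)
    def f(q):
        c,s=np.cos(q[2]),np.sin(q[2])
        return np.concatenate([w2px(name,[q[0]+c*a-s*b,q[1]+s*a+c*b,z])-p for (a,b,z),p in zip(m,pix)])
    r=least_squares(f,x0,x_scale=[10,10,.1]); return r.x,r.fun.reshape(-1,2).round(1)
E
python3 - <<'E'
from h import *
S=cv2.imread('pics/side0.png'); T=cv2.imread('pics/top0.png')
# frame: local +X = away from robot(normal of far face, 30 thick), local Y along 46
out=[]
for n,P in dict(A=[(319.6,223.4),(321.9,213.4),(336,230.4)],B=[(368.9,225.7),(372.8,215.2),(384.2,234.8)],C=[(413.2,245),(414,232.7),(428.9,249.4)]).items():
    q,e=fitpts('top',[(-15,23,112),(15,23,112),(-15,-23,112)],P,[450,-200,0]); print(n,q.round(3),np.degrees(q[2]).round(1)); print(e.tolist())
    c,s=np.cos(q[2]),np.sin(q[2]); W=lambda a,b,z:[q[0]+c*a-s*b,q[1]+s*a+c*b,z]
    src=np.float32([w2px('side',W(-15,b,z)) for b,z in((23,112),(-23,112),(-23,12),(23,12))])
    dst=np.float32([(0,0),(184,0),(184,400),(0,400)])
    print(src.round(0).tolist())
    out.append(cv2.warpPerspective(S,cv2.getPerspectiveTransform(src,dst),(184,400)))
    src=np.float32([w2px('side',W(a,23,z)) for a,z in((15,112),(-15,112),(-15,12),(15,12))])
    out.append(cv2.warpPerspective(S,cv2.getPerspectiveTransform(src,np.float32([(0,0),(70,0),(70,400),(0,400)])),(80,400)))
cv2.imwrite('pics/c5.png',cv2.convertScaleAbs(np.hstack(out),alpha=1.8))
# heater/cover
k=lambda L:[(u/4+65,v/4+160) for u,v in L]
q,e=fitpts('top',[(70,-118,131),(-70,-118,131),(-70,118,131),(70,118,131)],k([(378,33),(500,228),(163,437),(36,248)]),[450,300,.5]);print('cover',q.round(3),e.tolist())
for uv in k([(183,275),(325,187)]): print('bar',px2w('top',*uv,157+8).round(1))
print('btn',px2w('top',*k([(279,482)])[0],97).round(1))
q,e=fitpts('top',[(125,-135,75),(-125,-135,75),(-125,135,75)],k([(405,28),(607,350),(238,578)]),[450,300,.5]);print('heater',q.round(3),e.tolist())
for n,uv in dict(rack=(286,133),beak=(227,131),bot=(392,139)).items(): print(n,px2w('top',*uv,90).round(0))
print('mat',[px2w('top',u/5+290,v/5+160,12).round(0).tolist() for u,v in((165,35),(745,208),(33,482))])
E
```

```text
A [ 5.45736e+02 -1.55113e+02 -3.40000e-01] -19.5
[[-1.1, 0.8], [0.5, -0.8], [0.5, 0.0]]
[[310.0, 188.0], [315.0, 180.0], [313.0, 203.0], [308.0, 211.0]]
B [ 5.36555e+02 -2.75415e+02 -4.94000e-01] -28.3
[[-1.1, 0.2], [0.6, -0.2], [0.5, -0.0]]
[[313.0, 166.0], [320.0, 160.0], [318.0, 183.0], [312.0, 190.0]]
C [ 4.96411e+02 -3.78952e+02 -2.54000e-01] -14.5
[[-1.6, -0.2], [0.3, 0.1], [1.3, 0.1]]
[[328.0, 150.0], [331.0, 144.0], [329.0, 166.0], [326.0, 173.0]]
cover [554.531 314.634   0.567] [[0.1, -0.7], [0.9, -0.5], [-0.7, 2.0], [-0.2, -0.9]]
bar [529.5 356.  165. ]
bar [579.7 275.9 165. ]
btn [408.4 315.3  97. ]
heater [520.445 297.224   0.548] [[-0.1, -3.8], [1.6, 0.7], [-1.4, 2.8]]
rack [770. -53.  90.]
beak [776.  94.  90.]
bot [ 753. -319.   90.]
mat [[697.0, -154.0, 12.0], [603.0, -457.0, 12.0], [462.0, -81.0, 12.0]]
```

View pics/c5.png

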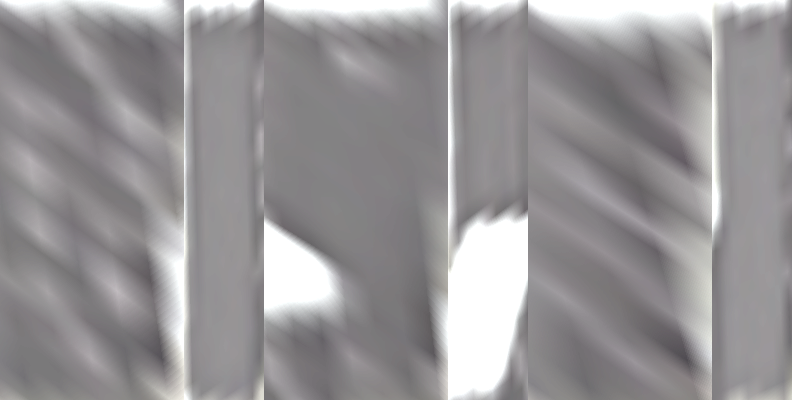

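Rectified faces: A and C show wells on the face towards the robot, so they tip away (+x). B's face is plain with one locating hole near its top at (350,62), so it tips towards the robot. The cover fit, bar points and heater fit agree on a yaw of about 0.56. Now a small step calculator, then the cover.

```bash
cat >> h.py <<'E'
def plan(*wps):
    """wps: (x,y,z TCP, tool-x angle deg, n calls or None, grip text). prints total shifts per call in tool units"""
    s=monitor.state(); M=R.from_quat(s['eef_rot']).as_matrix(); p=np.array(s['tcp_pos']); a=np.degrees(np.arctan2(M[1,0],M[0,0]))
    print('t%.1f at'%s['time'],p.round(1),'ang',a.round(1),'w',round(s['gripper_width'],3),'F',s['wrist_force'].round(1))
    for x,y,z,b in wps:
        while True:
            d=np.array([x,y,z])-p; c,q=np.cos(np.radians(a)),np.sin(np.radians(a))
            l=np.array([c*d[0]+q*d[1], q*d[0]-c*d[1], -d[2]])/80
            tz=-((b-a+180)%360-180)/90
            n=max(np.ceil(abs(l).max()-1e-3),np.ceil(abs(tz)-1e-3),1); l=l/n; t=tz/n
            print((l+0).round(3).tolist(),'tz',round(t,3),'rows>=',int(np.ceil(max(np.linalg.norm(l)*80/41.7,abs(t)*90/7.16))))
            w=l*80; p=p+np.array([c*w[0]+q*w[1],q*w[0]-c*w[1],-w[2]]); a=a-t*90
            if n==1: break
E
python3 - <<'E'
from h import *
plan((157,-605,303,104.5),(554.5,315.5,303,122.1),(554.5,315.5,213,122.1))
E
```

```text
t0.1 at [ 156.9 -604.6  302.8] ang 14.5 w 0.999 F [-0.1  0.2 -0.2]
[0.0, 0.006, -0.003] tz -1.0 rows>= 13
[0.99, 0.769, 0.0] tz -0.02 rows>= 3
[0.965, 0.799, 0.0] tz -0.02 rows>= 3
[0.94, 0.828, 0.0] tz -0.02 rows>= 3
[0.915, 0.857, 0.0] tz -0.02 rows>= 3
[0.888, 0.885, 0.0] tz -0.02 rows>= 3
[0.86, 0.911, 0.0] tz -0.02 rows>= 3
[0.832, 0.937, 0.0] tz -0.02 rows>= 3
[0.803, 0.963, 0.0] tz -0.02 rows>= 3
[0.773, 0.987, 0.0] tz -0.02 rows>= 3
[0.371, 0.505, 0.0] tz -0.01 rows>= 2
[0.363, 0.511, 0.0] tz -0.01 rows>= 2
[0.0, 0.0, 0.562] tz -0.0 rows>= 2
[0.0, 0.0, 0.562] tz -0.0 rows>= 2
```

Emit:
apply_moves(
  plan=[
    [0, 0, 0, 0, 0, -0.3],
    [0, 0, 0, 0, 0, -0.6],
    [0, 0, 0, 0, 0, -1],
    [0, 0, 0, 0, 0, -1],
    [0, 0, 0, 0, 0, -1],
    [0, 0, 0, 0, 0, -1],
    [0, 0, 0, 0, 0, -1],
    [0, 0, 0, 0, 0, -1],
    [0, 0, 0, 0, 0, -1],
    [0, 0, 0, 0, 0, -1],
    [0, 0, 0, 0, 0, -1],
    [0, 0, 0, 0, 0, -1],
  ],
  gripper=1,
)

```text
time: 1.1
tcp_pos: [156.9, -604.7, 303.2]
eef_rot: [0.637, 0.771, 0.0, -0.0]
wrist_force: [-0.1, 0.5, 0.2]
gripper_width: 0.999
grip_force: 0.0
```

Emit:
apply_moves(
  plan=[
    [0.33, 0.26, 0, 0, 0, -0.08],
    [0.66, 0.51, 0, 0, 0, -0.1],
    [0.99, 0.77, 0, 0, 0, -0.1],
  ],
)

```text
time: 1.35
tcp_pos: [203.1, -514.8, 302.9]
eef_rot: [0.577, 0.817, 0.001, -0.001]
wrist_force: [0.3, 0.3, 1.2]
gripper_width: 1.001
grip_force: 0.0
```

```bash
python3 - <<'E'
from h import *
plan((554.5,315.5,303,122.1),(554.5,315.5,213,122.1))
E
```

```text
t1.4 at [ 203.1 -514.8  302.9] ang 109.5 w 1.001 F [0.3 0.3 1.2]
[0.924, 0.845, -0.0] tz -0.016 rows>= 3
[0.903, 0.867, -0.0] tz -0.016 rows>= 3
[0.882, 0.889, -0.0] tz -0.016 rows>= 3
[0.86, 0.91, -0.0] tz -0.016 rows>= 3
[0.837, 0.931, -0.0] tz -0.016 rows>= 3
[0.814, 0.951, -0.0] tz -0.016 rows>= 3
[0.791, 0.971, -0.0] tz -0.016 rows>= 3
[0.767, 0.99, -0.0] tz -0.016 rows>= 3
[0.371, 0.504, -0.0] tz -0.008 rows>= 2
[0.365, 0.509, -0.0] tz -0.008 rows>= 2
[0.0, 0.0, 0.562] tz -0.0 rows>= 2
[0.0, 0.0, 0.562] tz -0.0 rows>= 2
```

Emit:
apply_moves(
  plan=[
    [0.31, 0.28, 0, 0, 0, 0],
    [0.62, 0.56, 0, 0, 0, 0],
    [0.92, 0.85, 0, 0, 0, 0],
  ],
)

```text
time: 1.6
tcp_pos: [242.8, -422.1, 303.2]
eef_rot: [0.577, 0.816, 0.0, -0.0]
wrist_force: [-0.4, -0.2, 0.5]
gripper_width: 0.998
grip_force: 0.0
```

Emit:
apply_moves(
  plan=[
    [0.31, 0.28, 0, 0, 0, 0],
    [0.62, 0.56, 0, 0, 0, 0],
    [0.92, 0.85, 0, 0, 0, 0],
  ],
)

```text
time: 1.85
tcp_pos: [282.3, -330.0, 303.3]
eef_rot: [0.577, 0.816, 0.0, -0.0]
wrist_force: [0.8, 0.4, -0.2]
gripper_width: 0.997
grip_force: 0.0
```

Emit:
apply_moves(
  plan=[
    [0.31, 0.28, 0, 0, 0, 0],
    [0.62, 0.56, 0, 0, 0, 0],
    [0.92, 0.85, 0, 0, 0, 0],
  ],
)

```text
time: 2.1
tcp_pos: [321.8, -238.0, 303.4]
eef_rot: [0.578, 0.816, 0.0, -0.0]
wrist_force: [1.5, 0.5, 0.1]
gripper_width: 0.999
grip_force: 0.0
```

Emit:
apply_moves(
  plan=[
    [0.31, 0.28, 0, 0, 0, 0],
    [0.62, 0.56, 0, 0, 0, 0],
    [0.92, 0.85, 0, 0, 0, 0],
  ],
)

```text
time: 2.35
tcp_pos: [361.3, -145.9, 303.6]
eef_rot: [0.577, 0.816, 0.0, 0.0]
wrist_force: [0.8, -0.4, -0.3]
gripper_width: 1.003
grip_force: 0.0
```

Emit:
apply_moves(
  plan=[
    [0.31, 0.28, 0, 0, 0, 0],
    [0.62, 0.56, 0, 0, 0, 0],
    [0.92, 0.85, 0, 0, 0, 0],
  ],
)

```text
time: 2.6
tcp_pos: [400.8, -53.8, 303.6]
eef_rot: [0.577, 0.817, -0.0, 0.0]
wrist_force: [1.1, -0.2, -0.7]
gripper_width: 0.998
grip_force: 0.0
```

Emit:
apply_moves(
  plan=[
    [0.31, 0.28, 0, 0, 0, 0],
    [0.62, 0.56, 0, 0, 0, 0],
    [0.92, 0.85, 0, 0, 0, 0],
  ],
)

```text
time: 2.85
tcp_pos: [440.4, 38.4, 303.6]
eef_rot: [0.577, 0.817, -0.0, -0.0]
wrist_force: [-0.5, 0.1, -0.3]
gripper_width: 1.001
grip_force: 0.0
```

Emit:
apply_moves(
  plan=[
    [0.31, 0.28, 0, 0, 0, 0],
    [0.62, 0.56, 0, 0, 0, 0],
    [0.92, 0.85, 0, 0, 0, 0],
  ],
)

```text
time: 3.1
tcp_pos: [480.0, 130.5, 303.4]
eef_rot: [0.577, 0.817, -0.0, -0.0]
wrist_force: [0.8, -0.5, 0.4]
gripper_width: 1.002
grip_force: 0.0
```

Emit:
apply_moves(
  plan=[
    [0.31, 0.28, 0, 0, 0, -0.07],
    [0.62, 0.56, 0, 0, 0, -0.13],
    [0.9, 0.85, 0, 0, 0, -0.13],
    [0.9, 0.85, 0, 0, 0, -0.13],
  ],
)

```text
time: 3.43
tcp_pos: [520.9, 223.0, 302.8]
eef_rot: [0.489, 0.872, 0.0, -0.001]
wrist_force: [-1.0, -0.4, 0.2]
gripper_width: 0.999
grip_force: 0.0
```

```bash
python3 - <<'E'
from h import *
plan((554.5,315.5,303,122.1),(554.5,315.5,213,122.1))
E
```

```text
t3.4 at [520.9 223.  302.8] ang 121.4 w 0.999 F [-1.  -0.4  0.2]
[0.768, 0.961, -0.003] tz -0.008 rows>= 3
[0.0, 0.0, 0.562] tz -0.0 rows>= 2
[0.0, 0.0, 0.562] tz -0.0 rows>= 2
```

Time is ample, so I'll go in, descend and grip.

Emit:
apply_moves(
  plan=[
    [0.25, 0.32, 0, 0, 0, 0],
    [0.5, 0.64, 0, 0, 0, 0],
    [0.77, 0.96, 0, 0, 0, -0.008],
    [0.77, 0.96, 0, 0, 0, -0.008],
    [0.77, 0.96, 0, 0, 0, -0.008],
  ],
)

```text
time: 3.85
tcp_pos: [553.7, 312.4, 302.7]
eef_rot: [0.485, 0.875, -0.001, -0.001]
wrist_force: [1.2, -0.6, -0.1]
gripper_width: 1.002
grip_force: 0.0
```

```bash
python3 - <<'E'
from h import *
plan((554.5,315.5,213,122.1))
t=shot('top','top1')
c=t[160:310,65:225]
cv2.imwrite('pics/c6.png',cv2.convertScaleAbs(cv2.resize(c,None,fx=4,fy=4,interpolation=cv2.INTER_CUBIC),alpha=1.5))
E
```

```text
t3.9 at [553.7 312.4 302.7] ang 122.0 w 1.002 F [ 1.2 -0.6 -0.1]
[0.014, 0.015, 0.561] tz -0.001 rows>= 2
[0.014, 0.015, 0.561] tz -0.001 rows>= 2
```

Emit:
apply_moves(
  plan=[
    [0.03, 0.03, 0.25, 0, 0, 0],
    [0.03, 0.03, 0.5, 0, 0, 0],
    [0.03, 0.03, 0.75, 0, 0, 0],
    [0.03, 0.03, 0.75, 0, 0, 0],
  ],
)

```text
time: 4.23
tcp_pos: [552.3, 312.6, 238.7]
eef_rot: [0.486, 0.874, -0.004, -0.003]
wrist_force: [-0.9, -0.8, -0.4]
gripper_width: 0.995
grip_force: 0.0
```

Emit:
apply_moves(
  plan=[
    [0, 0, 0.12, 0, 0, 0],
    [0, 0, 0.24, 0, 0, 0],
    [0, 0, 0.37, 0, 0, 0],
    [0, 0, 0.37, 0, 0, 0],
  ],
)

```text
time: 4.57
tcp_pos: [553.8, 314.3, 212.2]
eef_rot: [0.486, 0.874, -0.001, -0.001]
wrist_force: [-0.5, -0.1, -0.6]
gripper_width: 1.003
grip_force: 0.0
```

Emit:
apply_moves(
  plan=[
    [0, 0, 0, 0, 0, 0],
    [0, 0, 0, 0, 0, 0],
    [0, 0, 0, 0, 0, 0],
    [0, 0, 0, 0, 0, 0],
    [0, 0, 0, 0, 0, 0],
    [0, 0, 0, 0, 0, 0],
    [0, 0, 0, 0, 0, 0],
    [0, 0, 0, 0, 0, 0],
    [0, 0, 0, 0, 0, 0],
    [0, 0, 0, 0, 0, 0],
  ],
  gripper=-1,
  grip_force=50,
)

```text
time: 5.4
tcp_pos: [555.2, 315.3, 215.5]
eef_rot: [0.485, 0.874, 0.001, 0.001]
wrist_force: [1.0, 0.9, 5.8]
gripper_width: 0.198
grip_force: 50.0
```

```bash
python3 - <<'E'
from h import *
plan((554.5,315.5,213,122.1))
E
```

```text
t5.4 at [555.2 315.3 215.5] ang 121.9 w 0.198 F [1.  0.9 5.8]
[0.007, -0.006, 0.031] tz -0.002 rows>= 1
```

Emit:
apply_moves(
  plan=[
    [0, 0, -0.1, 0, 0, 0],
    [0, 0, -0.2, 0, 0, 0],
    [0, 0, -0.35, 0, 0, 0],
    [0, 0, -0.5, 0, 0, 0],
    [0, 0, -0.7, 0, 0, 0],
    [0, 0, -0.9, 0, 0, 0],
    [0, 0, -0.9, 0, 0, 0],
    [0, 0, -0.9, 0, 0, 0],
  ],
)

```text
time: 6.07
tcp_pos: [555.1, 315.1, 288.2]
eef_rot: [0.486, 0.874, 0.001, 0.001]
wrist_force: [0.8, -0.0, -3.0]
gripper_width: 0.195
grip_force: 49.0
```

```bash
python3 - <<'E'
from h import *
plan((560,0,286,122.1),(560,0,286,180))
E
```

```text
t6.1 at [555.1 315.1 288.2] ang 121.9 w 0.195 F [ 0.8 -0.  -3. ]
[-0.844, -0.508, 0.007] tz -0.001 rows>= 2
[-0.844, -0.508, 0.007] tz -0.001 rows>= 2
[-0.843, -0.509, 0.007] tz -0.001 rows>= 2
[-0.843, -0.51, 0.007] tz -0.001 rows>= 2
[0.0, 0.0, 0.0] tz -0.643 rows>= 9
```

Emit:
apply_moves(
  plan=[
    [-0.1, -0.06, 0, 0, 0, 0],
    [-0.25, -0.15, 0, 0, 0, 0],
    [-0.45, -0.27, 0, 0, 0, 0],
    [-0.65, -0.39, 0, 0, 0, 0],
    [-0.84, -0.51, 0, 0, 0, 0],
  ],
)

```text
time: 6.48
tcp_pos: [554.8, 234.1, 284.6]
eef_rot: [0.486, 0.874, -0.001, -0.001]
wrist_force: [0.3, 0.7, -2.8]
gripper_width: 0.202
grip_force: 49.1
```

Emit:
apply_moves(
  plan=[
    [-0.2, -0.12, 0, 0, 0, 0],
    [-0.4, -0.24, 0, 0, 0, 0],
    [-0.6, -0.36, 0, 0, 0, 0],
    [-0.84, -0.51, 0, 0, 0, 0],
  ],
)

```text
time: 6.82
tcp_pos: [555.5, 155.8, 284.7]
eef_rot: [0.486, 0.874, -0.001, -0.001]
wrist_force: [1.0, 0.1, -3.1]
gripper_width: 0.204
grip_force: 49.1
```

Emit:
apply_moves(
  plan=[
    [-0.2, -0.12, 0, 0, 0, 0],
    [-0.4, -0.24, 0, 0, 0, 0],
    [-0.6, -0.36, 0, 0, 0, 0],
    [-0.84, -0.51, 0, 0, 0, 0],
  ],
)

```text
time: 7.15
tcp_pos: [556.2, 77.3, 284.8]
eef_rot: [0.486, 0.874, -0.001, -0.001]
wrist_force: [-0.0, 0.2, -3.0]
gripper_width: 0.194
grip_force: 49.1
```

Emit:
apply_moves(
  plan=[
    [-0.08, -0.05, 0, 0, 0, -0.03],
    [-0.16, -0.1, 0, 0, 0, -0.08],
    [-0.25, -0.15, 0, 0, 0, -0.14],
    [-0.35, -0.21, 0, 0, 0, -0.2],
    [-0.45, -0.27, 0, 0, 0, -0.27],
    [-0.55, -0.33, 0, 0, 0, -0.34],
    [-0.65, -0.39, 0, 0, 0, -0.41],
    [-0.75, -0.45, 0, 0, 0, -0.48],
    [-0.84, -0.51, 0, 0, 0, -0.54],
    [-0.84, -0.51, 0, 0, 0, -0.6],
    [-0.84, -0.51, 0, 0, 0, -0.644],
    [-0.84, -0.51, 0, 0, 0, -0.644],
  ],
)

```text
time: 8.15
tcp_pos: [557.1, -0.8, 284.8]
eef_rot: [0.001, 1.0, -0.0, -0.001]
wrist_force: [-0.5, 0.3, -2.9]
gripper_width: 0.195
grip_force: 49.2
```

```bash
python3 - <<'E'
from h import *
plan((560,0,145,180))
shot('side','side1')
E
```

```text
t8.2 at [557.1  -0.8 284.8] ang 179.8 w 0.195 F [-0.5  0.3 -2.9]
[-0.018, 0.005, 0.874] tz -0.001 rows>= 2
[-0.018, 0.005, 0.874] tz -0.001 rows>= 2
```

View pics/side1.png

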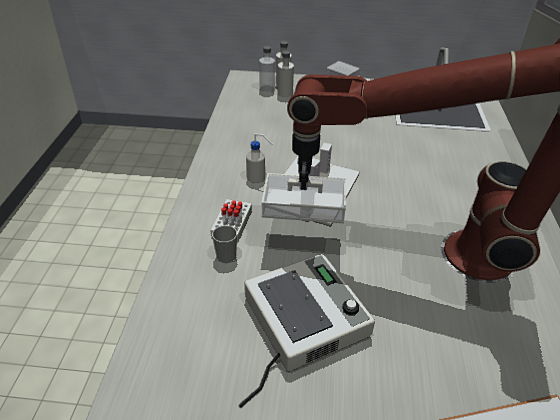

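Picture: the cover is held level over the bench at (305,195), clear of rack, beaker and mat. The heater is open, its plate and pins showing around (295,305). Lowering now.

Emit:
apply_moves(
  plan=[
    [0, 0, 0.2, 0, 0, 0],
    [0, 0, 0.4, 0, 0, 0],
    [0, 0, 0.6, 0, 0, 0],
    [0, 0, 0.8, 0, 0, 0],
    [0, 0, 1, 0, 0, 0],
  ],
)

```text
time: 8.62
tcp_pos: [557.5, 0.1, 204.9]
eef_rot: [0.002, 1.0, -0.0, -0.001]
wrist_force: [0.4, 0.5, -3.3]
gripper_width: 0.2
grip_force: 49.2
```

Emit:
apply_moves(
  plan=[
    [0, 0, 0.2, 0, 0, 0],
    [0, 0, 0.35, 0, 0, 0],
    [0, 0, 0.5, 0, 0, 0],
    [0, 0, 0.6, 0, 0, 0],
    [0, 0, 0.66, 0, 0, 0],
    [0, 0, 0.7, 0, 0, 0],
    [0, 0, 0.74, 0, 0, 0],
    [0, 0, 0.74, 0, 0, 0],
  ],
)

```text
time: 9.28
tcp_pos: [558.2, 0.5, 147.0]
eef_rot: [0.001, 1.0, -0.0, 0.0]
wrist_force: [0.2, -0.4, -3.0]
gripper_width: 0.201
grip_force: 49.1
```

Emit:
apply_moves(
  plan=[
    [0, 0, 0.015, 0, 0, 0],
    [0, 0, 0.03, 0, 0, 0],
    [0, 0, 0.04, 0, 0, 0],
    [0, 0, 0.04, 0, 0, 0],
    [0, 0, 0.04, 0, 0, 0],
  ],
)

```text
time: 9.7
tcp_pos: [558.2, 0.5, 144.0]
eef_rot: [0.001, 1.0, -0.0, 0.0]
wrist_force: [-0.1, 0.4, -3.1]
gripper_width: 0.198
grip_force: 49.1
```

Emit:
apply_moves(
  plan=[
    [0, 0, 0.012, 0, 0, 0],
    [0, 0, 0.025, 0, 0, 0],
    [0, 0, 0.037, 0, 0, 0],
    [0, 0, 0.05, 0, 0, 0],
    [0, 0, 0.05, 0, 0, 0],
  ],
)

```text
time: 10.12
tcp_pos: [558.2, 0.4, 140.4]
eef_rot: [0.001, 1.0, -0.0, -0.0]
wrist_force: [-3.6, 0.5, 1.9]
gripper_width: 0.195
grip_force: 49.7
```

Emit:
apply_moves(
  plan=[
    [0, 0, 0.006, 0, 0, 0],
    [0, 0, 0.012, 0, 0, 0],
    [0, 0, 0.018, 0, 0, 0],
    [0, 0, 0.025, 0, 0, 0],
    [0, 0, 0.025, 0, 0, 0],
  ],
)

```text
time: 10.53
tcp_pos: [558.3, 0.4, 140.4]
eef_rot: [0.001, 1.0, -0.0, -0.001]
wrist_force: [-9.7, -0.6, 14.0]
gripper_width: 0.195
grip_force: 51.4
```

Down at TCP 140.4. Release and rise.

Emit:
apply_moves(
  plan=[
    [0, 0, -0.025, 0, 0, 0],
    [0, 0, -0.025, 0, 0, 0],
    [0, 0, -0.025, 0, 0, 0],
    [0, 0, -0.025, 0, 0, 0],
    [0, 0, -0.025, 0, 0, 0],
    [0, 0, -0.025, 0, 0, 0],
    [0, 0, -0.025, 0, 0, 0],
    [0, 0, -0.025, 0, 0, 0],
  ],
  gripper=0.4,
)

```text
time: 11.2
tcp_pos: [558.1, 0.5, 139.7]
eef_rot: [0.001, 1.0, 0.0, -0.0]
wrist_force: [-1.2, 0.0, 0.6]
gripper_width: 0.701
grip_force: 0.0
```

Emit:
apply_moves(
  plan=[
    [0, 0, -0.2, 0, 0, 0],
    [0, 0, -0.5, 0, 0, 0],
    [0, 0, -1, 0, 0, 0],
    [0, 0, -1, 0, 0, 0],
  ],
)

```text
time: 11.53
tcp_pos: [561.8, 0.1, 228.3]
eef_rot: [0.001, 1.0, -0.001, 0.007]
wrist_force: [0.2, -0.7, 1.8]
gripper_width: 0.702
grip_force: 0.0
```

Emit:
apply_moves(
  plan=[
    [0, 0, -0.4, 0, 0, 0],
    [0, 0, -0.6, 0, 0, 0],
    [0, 0, -0.6, 0, 0, 0],
  ],
  gripper=-1,
)

```text
time: 11.78
tcp_pos: [560.3, 0.2, 273.2]
eef_rot: [0.001, 1.0, -0.001, 0.005]
wrist_force: [0.9, 0.2, 0.3]
gripper_width: 0.284
grip_force: 0.0
```

```bash
python3 - <<'E'
from h import *
shot('top','top2')
def off(c,yaw,d): a=np.radians(yaw); return c[0]+d*np.cos(a),c[1]+d*np.sin(a)
A=(545.7,-155.1);B=(536.5,-275.4);C=(496.4,-379)
a0=off(A,-19.5,-15-11-25); print(a0)
plan((*a0,268,160.5),(*a0,167,160.5))
for n,c,y in(('A',A,-19.5),('B',B,151.7),('C',C,-14.5)): print(n,np.round(off(c,y,-51),1),np.round(off(c,y,-26),1),np.round(off(c,y,14),1))
E
```

```text
(np.float64(497.62528395429894), np.float64(-138.0758501790777))
t11.8 at [5.594e+02 3.000e-01 2.707e+02] ang 179.9 w 0.192 F [ 0.4 -0.3  0.4]
[0.384, -0.866, 0.017] tz 0.108 rows>= 2
[0.233, -0.918, 0.017] tz 0.108 rows>= 2
[0.0, 0.0, 0.631] tz -0.0 rows>= 2
[0.0, 0.0, 0.631] tz -0.0 rows>= 2
A [ 497.6 -138.1] [ 521.2 -146.4] [ 558.9 -159.8]
B [ 581.4 -299.6] [ 559.4 -287.7] [ 524.2 -268.8]
C [ 447.  -366.2] [ 471.2 -372.5] [ 510.  -382.5]
```

View pics/top2.png

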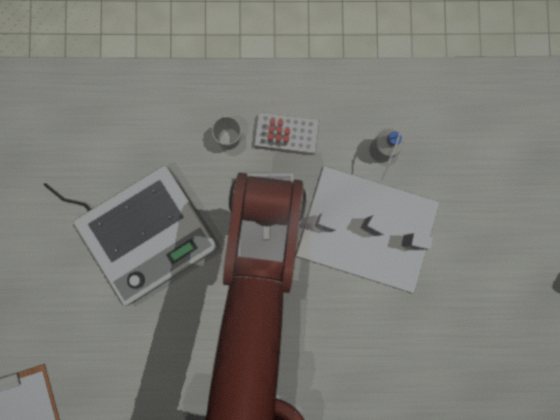

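Top view: the cover is on the bench under the arm, heater open with its pins visible around (137,220), blocks still standing. Now go behind block A (robot side).

Emit:
apply_moves(
  plan=[
    [0.19, -0.43, 0, 0, 0, 0.07],
    [0.38, -0.87, 0, 0, 0, 0.14],
    [0.38, -0.87, 0, 0, 0, 0.216],
    [0.38, -0.87, 0, 0, 0, 0.216],
  ],
)

```text
time: 12.17
tcp_pos: [526.4, -70.3, 265.9]
eef_rot: [0.172, 0.985, 0.0, -0.001]
wrist_force: [-0.1, 0.2, 0.5]
gripper_width: -0.002
grip_force: 0.0
```

Emit:
apply_moves(
  plan=[
    [0.1, -0.46, 0, 0, 0, 0],
    [0.08, -0.93, 0, 0, 0, 0],
    [0.08, -0.93, 0, 0, 0, 0],
    [0.08, -0.93, 0, 0, 0, 0],
  ],
)

```text
time: 12.5
tcp_pos: [496.2, -137.5, 266.7]
eef_rot: [0.17, 0.985, 0.0, -0.001]
wrist_force: [-0.6, 0.1, 0.2]
gripper_width: -0.003
grip_force: 0.0
```

```bash
python3 - <<'E'
from h import *
plan((497.6,-138.1,166,160.5))
E
```

```text
t12.5 at [ 496.2 -137.5  266.7] ang 160.4 w -0.003 F [-0.6  0.1  0.2]
[-0.009, -0.001, 0.629] tz -0.0 rows>= 2
[-0.009, -0.001, 0.629] tz -0.0 rows>= 2
```

Emit:
apply_moves(
  plan=[
    [0, 0, 0.4, 0, 0, 0],
    [0, 0, 0.9, 0, 0, 0],
    [0, 0, 0.9, 0, 0, 0],
  ],
)

```text
time: 12.75
tcp_pos: [492.8, -133.9, 187.3]
eef_rot: [0.168, 0.986, 0.002, -0.007]
wrist_force: [-1.5, -0.2, -1.5]
gripper_width: 0.0
grip_force: 0.0
```

Emit:
apply_moves(
  plan=[
    [-0.06, 0, 0.2, 0, 0, 0],
    [-0.12, 0, 0.35, 0, 0, 0],
    [-0.15, 0, 0.35, 0, 0, 0],
    [-0.18, 0, 0.35, 0, 0, 0],
    [-0.21, 0, 0.35, 0, 0, 0],
    [-0.24, 0, 0.35, 0, 0, 0],
    [-0.27, 0, 0.35, 0, 0, 0],
    [-0.3, 0, 0.35, 0, 0, 0],
    [-0.33, 0, 0.35, 0, 0, 0],
    [-0.36, 0, 0.35, 0, 0, 0],
    [-0.39, 0, 0.35, 0, 0, 0],
    [-0.42, 0, 0.35, 0, 0, 0],
  ],
)

```text
time: 13.75
tcp_pos: [528.4, -148.4, 167.9]
eef_rot: [0.17, 0.985, 0.0, -0.0]
wrist_force: [-1.1, 0.5, 0.8]
gripper_width: -0.003
grip_force: 0.3
```

Emit:
apply_moves(
  plan=[
    [-0.03, 0, 0, 0, 0, 0],
    [-0.06, 0, 0, 0, 0, 0],
    [-0.09, 0, 0, 0, 0, 0],
    [-0.13, 0, 0, 0, 0, 0],
    [-0.17, 0, 0, 0, 0, 0],
    [-0.21, 0, 0, 0, 0, 0],
    [-0.25, 0, 0, 0, 0, 0],
    [-0.29, 0, 0, 0, 0, 0],
    [-0.33, 0, 0, 0, 0, 0],
    [-0.37, 0, 0, 0, 0, 0],
    [-0.4, 0, 0, 0, 0, 0],
    [-0.4, 0, 0, 0, 0, 0],
  ],
)

```text
time: 14.75
tcp_pos: [558.9, -159.2, 168.0]
eef_rot: [0.17, 0.985, -0.0, 0.0]
wrist_force: [0.3, 0.3, -0.9]
gripper_width: 0.003
grip_force: 0.0
```

```bash
python3 - <<'E'
from h import *
plan((497.6,-138.1,166,160.5))
a=shot('side','side2')[110:240,250:420]
cv2.imwrite('pics/c7.png',cv2.resize(a,None,fx=4,fy=4,interpolation=cv2.INTER_CUBIC))
E
```

```text
t14.8 at [ 558.9 -159.2  168. ] ang 160.4 w 0.003 F [ 0.3  0.3 -0.9]
[0.81, -0.009, 0.025] tz -0.001 rows>= 2
```

View pics/c7.png

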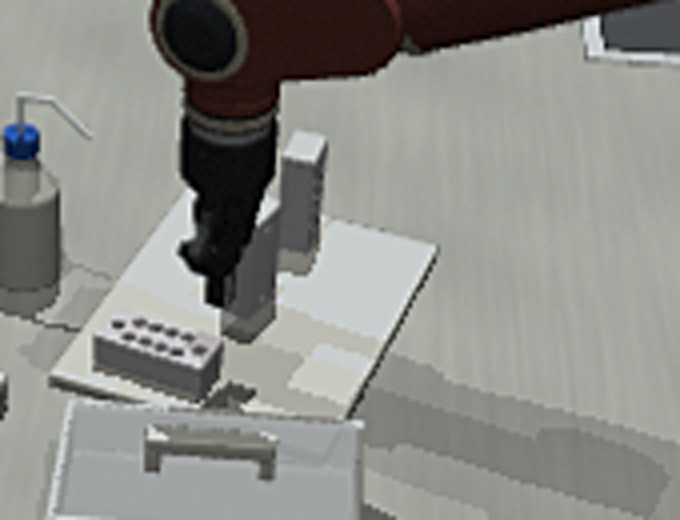

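Block A lies wells up at crop (155,350). Now block B, pushed from its far side towards the robot.

```bash
python3 - <<'E'
from h import *
plan((558.9,-159.2,240,160.4),(581.4,-299.6,240,151.7),(581.4,-299.6,168,151.7))
E
```

```text
t14.8 at [ 558.7 -159.1  167.9] ang 160.4 w 0.001 F [ 0.2 -0.6 -0.1]
[-0.003, -0.0, -0.901] tz 0.0 rows>= 2
[-0.427, -0.779, 0.0] tz 0.048 rows>= 2
[-0.485, -0.745, 0.0] tz 0.048 rows>= 2
[0.0, 0.0, 0.9] tz -0.0 rows>= 2
```

Emit:
apply_moves(
  plan=[
    [0, 0, -0.45, 0, 0, 0],
    [0, 0, -0.9, 0, 0, 0],
    [0, 0, -0.9, 0, 0, 0],
  ],
)

```text
time: 15.05
tcp_pos: [561.5, -160.2, 248.4]
eef_rot: [0.17, 0.985, -0.002, 0.006]
wrist_force: [1.2, 0.3, 2.7]
gripper_width: 0.0
grip_force: 0.0
```

Emit:
apply_moves(
  plan=[
    [-0.22, -0.39, 0, 0, 0, 0.05],
    [-0.43, -0.78, 0, 0, 0, 0.096],
    [-0.43, -0.78, 0, 0, 0, 0.096],
  ],
)

```text
time: 15.3
tcp_pos: [570.4, -233.8, 240.7]
eef_rot: [0.246, 0.969, -0.001, 0.001]
wrist_force: [0.1, 0.5, -1.2]
gripper_width: -0.002
grip_force: 0.0
```

Emit:
apply_moves(
  plan=[
    [-0.27, -0.35, 0, 0, 0, 0],
    [-0.54, -0.71, 0, 0, 0, 0],
    [-0.54, -0.71, 0, 0, 0, 0],
    [-0.54, -0.71, 0, 0, 0, 0],
  ],
)

```text
time: 15.63
tcp_pos: [581.0, -301.1, 239.5]
eef_rot: [0.245, 0.97, 0.0, -0.0]
wrist_force: [-0.1, 0.5, 0.3]
gripper_width: 0.001
grip_force: 0.0
```

```bash
python3 - <<'E'
from h import *
plan((581.4,-299.6,168,151.7))
E
```

```text
t15.6 at [ 581.  -301.1  239.5] ang 151.7 w 0.001 F [-0.1  0.5  0.3]
[0.004, 0.019, 0.894] tz -0.0 rows>= 2
```

Emit:
apply_moves(
  plan=[
    [0, 0.02, 0.4, 0, 0, 0],
    [0, 0.02, 0.88, 0, 0, 0],
    [0, 0.02, 0.88, 0, 0, 0],
    [0, 0.02, 0.88, 0, 0, 0],
  ],
)

```text
time: 15.97
tcp_pos: [580.3, -296.2, 166.5]
eef_rot: [0.243, 0.97, 0.001, -0.003]
wrist_force: [-0.5, 0.0, 0.0]
gripper_width: -0.005
grip_force: 0.0
```

Emit:
apply_moves(
  plan=[
    [0.06, 0, 0, 0, 0, 0],
    [0.12, 0, 0, 0, 0, 0],
    [0.15, 0, 0, 0, 0, 0],
    [0.18, 0, 0, 0, 0, 0],
    [0.21, 0, 0, 0, 0, 0],
    [0.24, 0, 0, 0, 0, 0],
    [0.27, 0, 0, 0, 0, 0],
    [0.3, 0, 0, 0, 0, 0],
    [0.33, 0, 0, 0, 0, 0],
    [0.36, 0, 0, 0, 0, 0],
    [0.39, 0, 0, 0, 0, 0],
    [0.42, 0, 0, 0, 0, 0],
  ],
)

```text
time: 16.97
tcp_pos: [552.2, -282.4, 169.6]
eef_rot: [0.244, 0.97, -0.0, 0.0]
wrist_force: [0.8, 0.4, -1.0]
gripper_width: -0.002
grip_force: 0.2
```

Emit:
apply_moves(
  plan=[
    [0.03, 0, 0, 0, 0, 0],
    [0.06, 0, 0, 0, 0, 0],
    [0.09, 0, 0, 0, 0, 0],
    [0.13, 0, 0, 0, 0, 0],
    [0.17, 0, 0, 0, 0, 0],
    [0.21, 0, 0, 0, 0, 0],
    [0.25, 0, 0, 0, 0, 0],
    [0.29, 0, 0, 0, 0, 0],
    [0.33, 0, 0, 0, 0, 0],
    [0.37, 0, 0, 0, 0, 0],
    [0.4, 0, 0, 0, 0, 0],
    [0.4, 0, 0, 0, 0, 0],
  ],
)

```text
time: 17.97
tcp_pos: [523.7, -267.1, 169.4]
eef_rot: [0.244, 0.97, 0.0, -0.0]
wrist_force: [0.1, 0.7, -1.0]
gripper_width: -0.001
grip_force: 0.0
```

Emit:
apply_moves(
  plan=[
    [0, 0, -0.45, 0, 0, 0],
    [0, 0, -0.9, 0, 0, 0],
    [0, 0, -0.9, 0, 0, 0],
  ],
)

```text
time: 18.22
tcp_pos: [527.1, -269.3, 250.2]
eef_rot: [0.244, 0.97, -0.002, 0.006]
wrist_force: [2.1, 0.0, 1.7]
gripper_width: 0.002
grip_force: 0.0
```

```bash
python3 - <<'E'
from h import *
plan((447,-366.2,240,165.5),(447,-366.2,168,165.5))
E
```

```text
t18.2 at [ 527.1 -269.3  250.2] ang 151.8 w 0.002 F [2.1 0.  1.7]
[0.155, -0.77, 0.064] tz -0.076 rows>= 2
[0.246, -0.746, 0.064] tz -0.076 rows>= 2
[0.0, 0.0, 0.9] tz -0.0 rows>= 2
```

Emit:
apply_moves(
  plan=[
    [0.08, -0.38, 0, 0, 0, -0.07],
    [0.16, -0.77, 0, 0, 0, -0.15],
    [0.16, -0.77, 0, 0, 0, -0.152],
    [0.16, -0.77, 0, 0, 0, -0.152],
  ],
)

```text
time: 18.55
tcp_pos: [483.2, -316.5, 241.6]
eef_rot: [0.128, 0.992, -0.0, 0.0]
wrist_force: [-0.7, 0.1, 0.0]
gripper_width: 0.002
grip_force: 0.0
```

Emit:
apply_moves(
  plan=[
    [0.16, -0.37, 0, 0, 0, 0],
    [0.33, -0.7, 0, 0, 0, 0],
    [0.33, -0.7, 0, 0, 0, 0],
    [0.33, -0.7, 0, 0, 0, 0],
  ],
)

```text
time: 18.88
tcp_pos: [444.1, -363.4, 241.4]
eef_rot: [0.128, 0.992, 0.0, 0.0]
wrist_force: [-0.3, 0.0, -0.1]
gripper_width: 0.002
grip_force: 0.0
```

```bash
python3 - <<'E'
from h import *
plan((447,-366.2,168,165.5))
E
```

```text
t18.9 at [ 444.1 -363.4  241.4] ang 165.3 w 0.002 F [-0.3  0.  -0.1]
[-0.045, -0.025, 0.917] tz -0.002 rows>= 2
```

Emit:
apply_moves(
  plan=[
    [-0.01, -0.03, 0.4, 0, 0, 0],
    [-0.01, -0.03, 0.9, 0, 0, 0],
    [-0.01, -0.03, 0.9, 0, 0, 0],
    [-0.01, -0.03, 0.9, 0, 0, 0],
  ],
)

```text
time: 19.22
tcp_pos: [443.8, -363.4, 166.9]
eef_rot: [0.126, 0.992, 0.002, -0.002]
wrist_force: [-0.4, 0.2, 0.7]
gripper_width: -0.0
grip_force: 0.0
```

Emit:
apply_moves(
  plan=[
    [-0.06, 0, 0, 0, 0, 0],
    [-0.12, 0, 0, 0, 0, 0],
    [-0.15, 0, 0, 0, 0, 0],
    [-0.18, 0, 0, 0, 0, 0],
    [-0.21, 0, 0, 0, 0, 0],
    [-0.24, 0, 0, 0, 0, 0],
    [-0.27, 0, 0, 0, 0, 0],
    [-0.3, 0, 0, 0, 0, 0],
    [-0.33, 0, 0, 0, 0, 0],
    [-0.36, 0, 0, 0, 0, 0],
    [-0.39, 0, 0, 0, 0, 0],
    [-0.42, 0, 0, 0, 0, 0],
  ],
)

```text
time: 20.22
tcp_pos: [477.0, -374.2, 169.5]
eef_rot: [0.127, 0.992, 0.0, -0.0]
wrist_force: [-0.6, -0.1, 0.4]
gripper_width: 0.001
grip_force: 0.2
```

Emit:
apply_moves(
  plan=[
    [-0.03, 0, 0, 0, 0, 0],
    [-0.06, 0, 0, 0, 0, 0],
    [-0.09, 0, 0, 0, 0, 0],
    [-0.13, 0, 0, 0, 0, 0],
    [-0.17, 0, 0, 0, 0, 0],
    [-0.21, 0, 0, 0, 0, 0],
    [-0.25, 0, 0, 0, 0, 0],
    [-0.29, 0, 0, 0, 0, 0],
    [-0.33, 0, 0, 0, 0, 0],
    [-0.37, 0, 0, 0, 0, 0],
    [-0.41, 0, 0, 0, 0, 0],
    [-0.43, 0, 0, 0, 0, 0],
  ],
)

```text
time: 21.22
tcp_pos: [510.5, -382.9, 169.5]
eef_rot: [0.126, 0.992, -0.0, 0.0]
wrist_force: [-0.2, -0.4, 0.0]
gripper_width: -0.004
grip_force: 0.0
```

Emit:
apply_moves(
  plan=[
    [0, 0, -0.45, 0, 0, 0],
    [0, 0, -0.9, 0, 0, 0],
    [0, 0, -0.9, 0, 0, 0],
  ],
  gripper=1,
)

```text
time: 21.47
tcp_pos: [512.7, -385.1, 250.5]
eef_rot: [0.126, 0.992, -0.004, 0.005]
wrist_force: [1.9, -0.3, 1.6]
gripper_width: 0.418
grip_force: 0.0
```

Emit:
apply_moves(
  plan=[
    [0.5, -0.1, -0.4, 0, 0, 0],
    [1, -0.5, -0.4, 0, 0, 0],
    [1, -0.9, -0.4, 0, 0, 0],
    [1, -0.9, -0.4, 0, 0, 0],
  ],
)

```text
time: 21.8
tcp_pos: [411.4, -436.1, 274.9]
eef_rot: [0.129, 0.992, -0.002, 0.0]
wrist_force: [0.1, 1.0, 0.6]
gripper_width: 0.976
grip_force: 0.0
```

```bash
python3 - <<'E'
from h import *
t=shot('top','top3')
plan((447,-366.2,240,165.5))
g=lambda u0,u1,v0,v1,k: cv2.convertScaleAbs(cv2.resize(t[v0:v1,u0:u1],None,fx=k,fy=k,interpolation=cv2.INTER_CUBIC),alpha=1.5)
m=g(290,450,165,285,5); cv2.imwrite('pics/c8.png',m)
E
```

```text
t21.9 at [ 412.6 -434.8  274.4] ang 165.2 w 0.996 F [0.1 0.4 0.6]
[-0.196, 0.939, 0.43] tz -0.003 rows>= 3
```

View pics/c8.png

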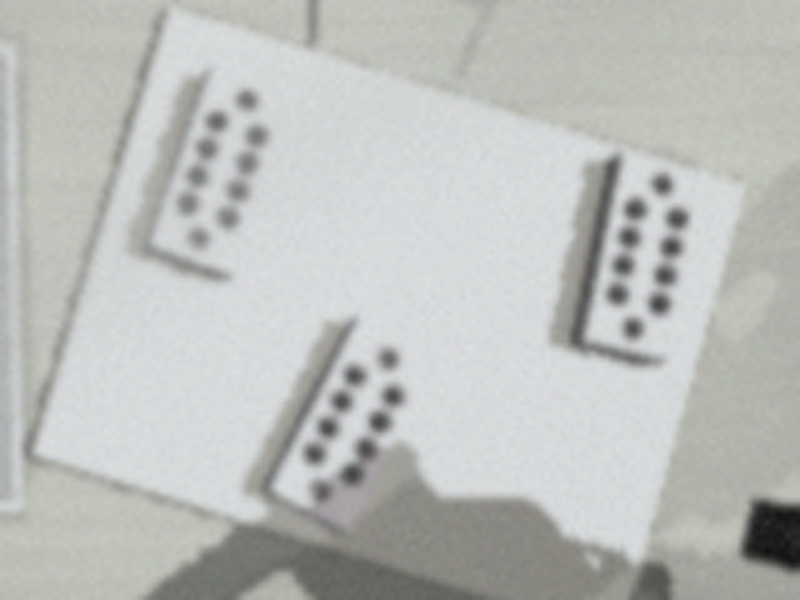

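All three lie wells up. End (locating) holes in the crop: A (247,100)/(198,238), B (388,358)/(321,490), C (662,185)/(633,327). I'll refine all ten holes per block by centroid, and do the same for the pins.

```bash
cat >> h.py <<'E'
def cen(img,u,v,sign=1,r=2.6,k=8,it=4):
    """sub-pixel centroid of a dark (sign=1) / bright (-1) spot near (u,v)"""
    g=img.astype(float) if img.ndim==2 else cv2.cvtColor(img,cv2.COLOR_BGR2GRAY).astype(float)
    n=int(2*r*k)+1
    for _ in range(it):
        xs=np.linspace(-r,r,n); X,Y=np.meshgrid(u+xs,v+xs)
        w=cv2.remap(g.astype('float32'),X.astype('float32'),Y.astype('float32'),cv2.INTER_CUBIC)*-sign
        m=(X-u)**2+(Y-v)**2<r*r; w=np.clip(w-np.percentile(w[m],45),0,None)*m
        u,v=(w*X).sum()/w.sum(),(w*Y).sum()/w.sum()
    return u,v,w.max()
WELLS=[(x,y) for x in(-21,-7,7,21) for y in(-11,11)]
E
python3 - <<'E'
from h import *
t=cv2.imread('pics/top3.png')
seeds=dict(A=[(247,100),(198,238),(217,121),(258,135),(207,148),(248,162),(197,175),(238,190),(188,203),(228,217)],
B=[(388,358),(321,490),(356,376),(393,396),(342,402),(380,421),(328,428),(367,448),(314,453),(352,474)],
C=[(662,185),(633,327),(635,208),(678,218),(629,237),(672,246),(623,265),(665,275),(617,294),(659,304)])
for n,S in seeds.items():
    W=np.array([px2w('top',*cen(t,u/5+290,v/5+165)[:2],42)[:2] for u,v in S])
    d=W[0]-W[1]; ws=W[2:]; a=np.degrees(np.arctan2(d[1],d[0]))
    col=np.concatenate([ws[0::2]-ws[0::2].mean(0),ws[1::2]-ws[1::2].mean(0)]); _,_,V=np.linalg.svd(col); 
    aw=np.degrees(np.arctan(V[0][1]/V[0][0]))
    print(n,'ends mid',W[:2].mean(0).round(1),'len',np.hypot(*d).round(1),'ang',a.round(2),'wells mid',ws.mean(0).round(1),'ang',aw.round(2))
t2=[cv2.imread('pics/top%d.png'%i) for i in(2,3)]
c,s=np.cos(.56),np.sin(.56)
for im in t2:
  P=[]
  for j in(76,0,-76):
    for i in(38,-38):
        w=[554.5+c*i-s*j,315+s*i+c*j,91]; uv=w2px('top',w); q=cen(im,*uv,sign=-1,r=3); P.append(px2w('top',*q[:2],92)[:2]); print(uv.round(1),np.round(q,1),P[-1].round(1))
  L=np.array([(i,j) for j in(76,0,-76) for i in(38,-38)],float); P=np.array(P); 
  H=(L-L.mean(0)).T@(P-P.mean(0)); yaw=np.arctan2(H[0,1]-H[1,0],H[0,0]+H[1,1]); print('plate',P.mean(0).round(1),'yaw',yaw.round(4)); 
  rr=P-P.mean(0)-(L@np.array([[np.cos(yaw),np.sin(yaw)],[-np.sin(yaw),np.cos(yaw)]])); print(rr.round(1).tolist())
cv2.imwrite('pics/c9.png',cv2.convertScaleAbs(cv2.resize(t2[1][170:280,75:205],None,fx=6,fy=5.4,interpolation=cv2.INTER_CUBIC),alpha=1.5))
E
```

```text
A ends mid [ 609.9 -177.3] len 75.7 ang -20.21 wells mid [ 609.5 -176.9] ang -20.26
B ends mid [ 478.  -242.4] len 76.0 ang -27.66 wells mid [ 478.1 -241.2] ang -28.37
C ends mid [ 563.2 -394.4] len 75.9 ang -13.54 wells mid [ 563.2 -394.1] ang -13.83
[101.3 223.7] [ 98.8 223.3  26.5] [547.1 405.2]
[117.6 250. ] [115.3 249.8  27.9] [482.6 364.5]
[128.3 207. ] [125.9 206.5  23.5] [587.7 340.7]
[144.6 233.1] [142.3 233.   23.7] [522.6 300.3]
[155.1 190.4] [152.9 189.8  17.3] [628.6 275.9]
[171.4 216.4] [169.  215.9  18.8] [563.8 236. ]
plate [555.4 320.4] yaw 0.5611
[[0.0, 0.2], [-0.2, -0.1], [0.2, 0.1], [-0.6, 0.1], [0.6, -0.4], [0.1, 0.1]]
[101.3 223.7] [ 98.8 223.3  25.1] [547.2 405.3]
[117.6 250. ] [115.3 249.7  26.7] [482.8 364.4]
[128.3 207. ] [125.9 206.4  21.9] [587.9 340.7]
[144.6 233.1] [142.4 233.1  22.5] [522.4 300. ]
[155.1 190.4] [152.8 189.8  17.7] [628.6 276. ]
[171.4 216.4] [168.9 216.1  19.4] [563.5 236.1]
plate [555.4 320.4] yaw 0.5604
[[0.1, 0.3], [-0.0, -0.2], [0.4, 0.1], [-0.8, -0.2], [0.6, -0.2], [-0.1, 0.3]]
```

```bash
cat >> h.py <<'E'
def bar(img,c,ang,z=165):
    """bar centre & direction from bright pixels near predicted bar (c, ang deg of the bar)"""
    g=cv2.cvtColor(img,cv2.COLOR_BGR2GRAY).astype('float32'); k=6
    u0,v0=w2px('top',[*c,z]); h=34
    xs=np.arange(-h,h,1/k); X,Y=np.meshgrid(u0+xs,v0+xs); w=cv2.remap(g,X.astype('float32'),Y.astype('float32'),cv2.INTER_CUBIC)
    a=np.radians(ang); e=np.array([np.cos(a),np.sin(a)]); nrm=np.array([-e[1],e[0]])
    poly=[]
    for i,j in((66,24),(66,-24),(-66,-24),(-66,24)): poly.append((w2px('top',[*(np.array(c)+i*e+j*nrm),z])-[u0,v0]+h)*k)
    m=np.zeros(w.shape,'uint8'); cv2.fillPoly(m,[np.int32(poly)],1)
    lo,hi=np.percentile(w[m>0],[30,97]); b=((w>(lo+hi)/2)&(m>0)).astype('uint8')
    n,lab,st,_=cv2.connectedComponentsWithStats(b); i=1+st[1:,4].argmax(); pts=np.argwhere(lab==i)[:,::-1].astype('float32')
    r=cv2.minAreaRect(pts); B=cv2.boxPoints(r)/k-h+[u0,v0]; W=np.array([px2w('top',*p,z)[:2] for p in B])
    L=[np.hypot(*(W[1]-W[0])),np.hypot(*(W[2]-W[1]))]; d=(W[1]-W[0]) if L[0]>L[1] else (W[2]-W[1])
    print('bar c',W.mean(0).round(1),'size',np.round(L,1),'ang',np.degrees(np.arctan2(d[1],d[0])).round(1),'lv',lo,hi)
    return W.mean(0)
E
python3 - <<'E'
from h import *
t0=cv2.imread('pics/top0.png');t3=cv2.imread('pics/top3.png')
a=bar(t0,(554.5,315.5),122); b=bar(t3,(558,0.5),0,90)
print(monitor.state()['joint_positions'].round(3))
# pins in side view
s=read_camera('side'); cv2.imwrite('pics/side3.png',s)
c,sn=np.cos(.561),np.sin(.561)
for j in(76,0,-76):
    for i in(38,-38):
        w=[555.4+c*i-sn*j,320.4+sn*i+c*j,90]; uv=w2px('side',w); q=cen(s,*uv,sign=-1,r=3.5); print(uv.round(1),np.round(q,1),(px2w('side',*q[:2],90)-w).round(1))
x0,y0=240,245
cv2.imwrite('pics/c10.png',cv2.convertScaleAbs(np.hstack([cv2.resize(s[255:345,250:340],(400,400),interpolation=cv2.INTER_CUBIC),cv2.resize(t3[170:270,90:190],(400,400),interpolation=cv2.INTER_CUBIC)]),alpha=1.6))
E
```

```text
bar c [556.6 319.6] size [97.  15.7] ang -57.5 lv 100.52759857177735 131.8151042175293
bar c [ 5.557e+02 -3.000e-01] size [96.4 16.3] ang -1.3 lv 118.14957733154297 143.37090637207032
[-9.350e-01  1.100e-02  1.705e+00 -1.000e-03  1.423e+00 -2.248e+00]
[293.7 327.5] [294.4 326.9 133.4] [-1.6 -2.   0. ]
[320.7 316.5] [321.  315.8 136.9] [-0.5 -2.2 -0. ]
[279.9 305.4] [280.5 304.7  69.3] [-1.3 -2.5  0. ]
[306.2 295.3] [306.4 294.7  75.9] [-0.6 -1.8  0. ]
[267.1 284.9] [268.3 284.   59.8] [-2.7 -3.5 -0. ]
[292.7 275.6] [292.9 275.2  90.3] [-0.5 -1.6  0. ]
```

View pics/c10.png

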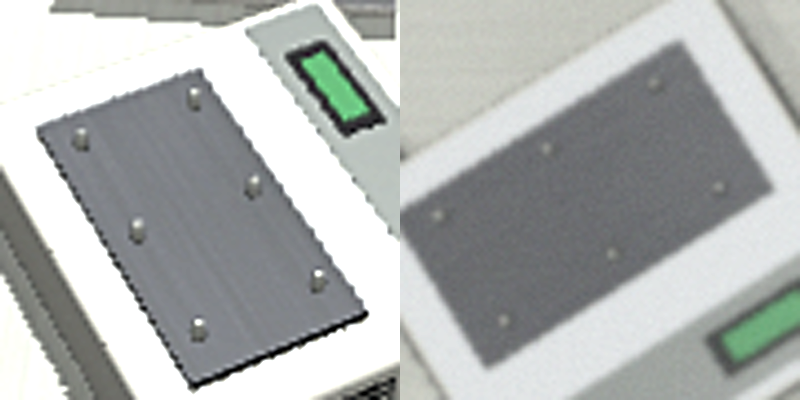

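Both crops clearly show the six pins: left side view at (82,138)…(318,280), right top view at (438,215)…(720,188). They agree on a plate centre of about (554.5,320.5) and yaw of 0.561. The tapered pins allow correction by touch. Picking block A next.

```bash
python3 - <<'E'
from h import *
plan((608.7,-176.8,200,159.8),(608.7,-176.8,88,159.8))
E
```

```text
t21.9 at [ 413.7 -433.5  273.9] ang 165.3 w 0.998 F [0.7 0.2 0.3]
[-0.386, 0.931, 0.231] tz 0.015 rows>= 2
[-0.363, 0.94, 0.231] tz 0.015 rows>= 2
[-0.341, 0.948, 0.231] tz 0.015 rows>= 2
[-0.318, 0.956, 0.231] tz 0.015 rows>= 2
[0.0, 0.0, 0.7] tz -0.0 rows>= 2
[0.0, 0.0, 0.7] tz -0.0 rows>= 2
```

Emit:
apply_moves(
  plan=[
    [-0.19, 0.47, 0.11, 0, 0, 0.03],
    [-0.39, 0.93, 0.23, 0, 0, 0.06],
    [-0.39, 0.93, 0.23, 0, 0, 0.06],
  ],
  gripper=1,
)

```text
time: 22.15
tcp_pos: [466.3, -362.5, 252.5]
eef_rot: [0.171, 0.985, 0.003, -0.001]
wrist_force: [-1.1, -0.3, -0.4]
gripper_width: 1.0
grip_force: 0.0
```

Emit:
apply_moves(
  plan=[
    [-0.15, 0.48, 0.11, 0, 0, 0],
    [-0.3, 0.96, 0.23, 0, 0, 0],
    [-0.3, 0.96, 0.23, 0, 0, 0],
  ],
)

```text
time: 22.4
tcp_pos: [514.8, -298.1, 234.1]
eef_rot: [0.17, 0.986, 0.002, -0.001]
wrist_force: [-1.0, -0.2, -0.6]
gripper_width: 0.995
grip_force: 0.0
```

Emit:
apply_moves(
  plan=[
    [-0.15, 0.48, 0.11, 0, 0, 0],
    [-0.3, 0.96, 0.23, 0, 0, 0],
    [-0.3, 0.96, 0.23, 0, 0, 0],
  ],
)

```text
time: 22.65
tcp_pos: [563.2, -234.3, 216.0]
eef_rot: [0.17, 0.985, 0.002, -0.001]
wrist_force: [-0.0, 1.0, -0.7]
gripper_width: 1.004
grip_force: 0.0
```

Emit:
apply_moves(
  plan=[
    [-0.15, 0.48, 0.11, 0, 0, 0],
    [-0.3, 0.96, 0.23, 0, 0, 0],
    [-0.3, 0.96, 0.23, 0, 0, 0],
    [-0.3, 0.96, 0.23, 0, 0, 0],
    [-0.3, 0.96, 0.23, 0, 0, 0],
  ],
)

```text
time: 23.07
tcp_pos: [609.8, -175.8, 199.6]
eef_rot: [0.172, 0.985, -0.0, -0.0]
wrist_force: [-0.9, -0.0, -0.4]
gripper_width: 0.997
grip_force: 0.0
```

```bash
python3 - <<'E'
from h import *
plan((608.7,-176.8,88,159.8))
E
```

```text
t23.1 at [ 609.8 -175.8  199.6] ang 160.2 w 0.997 F [-0.9 -0.  -0.4]
[0.004, -0.008, 0.698] tz 0.002 rows>= 2
[0.004, -0.008, 0.698] tz 0.002 rows>= 2
```

Emit:
apply_moves(
  plan=[
    [0.01, -0.015, 0.35, 0, 0, 0.004],
    [0.01, -0.015, 0.7, 0, 0, 0.004],
    [0.01, -0.015, 0.7, 0, 0, 0.004],
    [0.01, -0.015, 0.7, 0, 0, 0.004],
  ],
)

```text
time: 23.4
tcp_pos: [607.0, -177.5, 142.4]
eef_rot: [0.177, 0.984, 0.0, -0.002]
wrist_force: [-0.1, -0.0, 0.5]
gripper_width: 1.0
grip_force: 0.0
```

Emit:
apply_moves(
  plan=[
    [0, 0, 0.2, 0, 0, 0],
    [0, 0, 0.4, 0, 0, 0],
    [0, 0, 0.55, 0, 0, 0],
    [0, 0, 0.68, 0, 0, 0],
    [0, 0, 0.68, 0, 0, 0],
    [0, 0, 0.68, 0, 0, 0],
  ],
)

```text
time: 23.9
tcp_pos: [608.5, -177.2, 89.6]
eef_rot: [0.176, 0.984, 0.0, -0.0]
wrist_force: [0.7, -0.1, 0.3]
gripper_width: 0.998
grip_force: 0.0
```

Emit:
apply_moves(
  plan=[
    [0, 0, 0, 0, 0, 0],
    [0, 0, 0, 0, 0, 0],
    [0, 0, 0, 0, 0, 0],
    [0, 0, 0, 0, 0, 0],
    [0, 0, 0, 0, 0, 0],
    [0, 0, 0, 0, 0, 0],
    [0, 0, 0, 0, 0, 0],
    [0, 0, 0, 0, 0, 0],
  ],
  gripper=-1,
  grip_force=40,
)

```text
time: 24.57
tcp_pos: [609.3, -177.2, 90.8]
eef_rot: [0.176, 0.984, -0.0, 0.001]
wrist_force: [0.1, 0.8, 6.5]
gripper_width: 0.526
grip_force: 44.6
```

```bash
python3 - <<'E'
from h import *
plan((608.7,-176.8,88,159.8))
t=shot('top','top4')
for u,v in [(247,100),(198,238)]:
    q=cen(t,u/5+290,v/5+165); print(np.round(q,1),px2w('top',*q[:2],42).round(1))
E
```

```text
t24.6 at [ 609.3 -177.2   90.8] ang 159.7 w 0.526 F [0.1 0.8 6.5]
[0.009, 0.002, 0.035] tz -0.001 rows>= 1
[337.  188.4   4.9] [ 635.6 -185.2   42. ]
[329.9 217.3   6.4] [ 561.2 -165.4   42. ]
```

Emit:
apply_moves(
  plan=[
    [0, 0, -0.05, 0, 0, 0],
    [0, 0, -0.12, 0, 0, 0],
    [0, 0, -0.25, 0, 0, 0],
    [0, 0, -0.45, 0, 0, 0],
    [0, 0, -0.7, 0, 0, 0],
    [0, 0, -1, 0, 0, 0],
  ],
)

```text
time: 25.12
tcp_pos: [607.2, -176.5, 168.6]
eef_rot: [0.176, 0.984, 0.0, -0.002]
wrist_force: [0.1, 0.5, -3.8]
gripper_width: 0.528
grip_force: 43.6
```

Emit:
apply_moves(
  plan=[
    [0, 0, -0.25, 0, 0, 0],
    [0, 0, -0.5, 0, 0, 0],
    [0, 0, -0.75, 0, 0, 0],
    [0, 0, -1, 0, 0, 0],
    [0, 0, -1, 0, 0, 0],
  ],
)

```text
time: 25.53
tcp_pos: [610.2, -177.7, 255.3]
eef_rot: [0.176, 0.984, -0.001, 0.004]
wrist_force: [1.2, 0.5, -1.4]
gripper_width: 0.527
grip_force: 43.8
```

```bash
python3 - <<'E'
from h import *
plan((555.1,321.0,250,159.8),(555.1,321,250,212.1))
E
```

```text
t25.5 at [ 610.2 -177.7  255.3] ang 159.7 w 0.527 F [ 1.2  0.5 -1.4]
[0.468, 0.935, 0.011] tz -0.0 rows>= 3
[0.468, 0.935, 0.011] tz -0.0 rows>= 3
[0.468, 0.935, 0.011] tz -0.0 rows>= 3
[0.467, 0.935, 0.011] tz -0.0 rows>= 3
[0.467, 0.935, 0.011] tz -0.0 rows>= 3
[0.467, 0.935, 0.011] tz -0.0 rows>= 3
[0.0, 0.0, 0.0] tz -0.581 rows>= 8
```

Emit:
apply_moves(
  plan=[
    [0.08, 0.16, 0, 0, 0, 0],
    [0.2, 0.4, 0, 0, 0, 0],
    [0.33, 0.66, 0, 0, 0, 0],
    [0.47, 0.93, 0, 0, 0, 0],
  ],
)

```text
time: 25.87
tcp_pos: [597.7, -92.8, 247.0]
eef_rot: [0.177, 0.984, 0.0, -0.002]
wrist_force: [0.0, 0.8, -3.3]
gripper_width: 0.528
grip_force: 43.7
```

Emit:
apply_moves(
  plan=[
    [0.16, 0.31, 0, 0, 0, 0],
    [0.31, 0.62, 0, 0, 0, 0],
    [0.47, 0.93, 0, 0, 0, 0],
  ],
)

```text
time: 26.12
tcp_pos: [588.1, -9.5, 247.0]
eef_rot: [0.176, 0.984, 0.0, -0.002]
wrist_force: [0.6, 0.5, -3.5]
gripper_width: 0.533
grip_force: 43.7
```

Emit:
apply_moves(
  plan=[
    [0.16, 0.31, 0, 0, 0, 0],
    [0.31, 0.62, 0, 0, 0, 0],
    [0.47, 0.93, 0, 0, 0, 0],
  ],
)

```text
time: 26.37
tcp_pos: [578.5, 73.4, 247.1]
eef_rot: [0.176, 0.984, -0.0, -0.002]
wrist_force: [0.5, -0.3, -3.8]
gripper_width: 0.53
grip_force: 43.7
```

Emit:
apply_moves(
  plan=[
    [0.16, 0.31, 0, 0, 0, 0],
    [0.31, 0.62, 0, 0, 0, 0],
    [0.47, 0.93, 0, 0, 0, 0],
  ],
)

```text
time: 26.62
tcp_pos: [569.0, 156.0, 247.1]
eef_rot: [0.176, 0.984, -0.0, -0.002]
wrist_force: [0.8, -0.7, -2.5]
gripper_width: 0.525
grip_force: 43.7
```

Emit:
apply_moves(
  plan=[
    [0.1, 0.2, 0, 0, 0, -0.05],
    [0.2, 0.4, 0, 0, 0, -0.11],
    [0.3, 0.6, 0, 0, 0, -0.18],
    [0.4, 0.8, 0, 0, 0, -0.25],
    [0.47, 0.93, 0, 0, 0, -0.32],
    [0.47, 0.93, 0, 0, 0, -0.39],
    [0.47, 0.93, 0, 0, 0, -0.46],
    [0.47, 0.93, 0, 0, 0, -0.52],
    [0.47, 0.93, 0, 0, 0, -0.58],
    [0.47, 0.93, 0, 0, 0, -0.58],
    [0.47, 0.93, 0, 0, 0, -0.58],
  ],
)

```text
time: 27.53
tcp_pos: [560.1, 237.3, 247.6]
eef_rot: [-0.274, 0.962, 0.0, -0.002]
wrist_force: [-1.1, 0.4, -3.1]
gripper_width: 0.533
grip_force: 43.7
```

```bash
python3 - <<'E'
from h import *
plan((555.1,321,250,212.1))
E
```

```text
t27.5 at [560.1 237.3 247.6] ang -148.2 w 0.533 F [-1.1  0.4 -3.1]
[-0.498, 0.923, -0.03] tz -0.003 rows>= 3
```

Emit:
apply_moves(
  plan=[
    [-0.15, 0.28, 0, 0, 0, -0.003],
    [-0.33, 0.61, 0, 0, 0, -0.003],
    [-0.5, 0.92, 0, 0, 0, -0.003],
    [-0.5, 0.92, 0, 0, 0, -0.003],
    [-0.5, 0.92, 0, 0, 0, -0.003],
    [-0.5, 0.92, 0, 0, 0, -0.003],
  ],
)

```text
time: 28.03
tcp_pos: [555.8, 320.6, 248.6]
eef_rot: [-0.277, 0.961, -0.0, -0.001]
wrist_force: [0.3, 0.1, -3.0]
gripper_width: 0.531
grip_force: 43.7
```

Emit:
apply_moves(
  plan=[
    [0, 0, 0.15, 0, 0, 0],
    [0, 0, 0.35, 0, 0, 0],
    [0, 0, 0.55, 0, 0, 0],
    [0, 0, 0.72, 0, 0, 0],
    [0, 0, 0.82, 0, 0, 0],
    [0, 0, 0.82, 0, 0, 0],
    [0, 0, 0.82, 0, 0, 0],
  ],
)

```text
time: 28.62
tcp_pos: [556.1, 320.3, 183.2]
eef_rot: [-0.277, 0.961, -0.0, -0.001]
wrist_force: [-0.0, -0.6, -3.1]
gripper_width: 0.529
grip_force: 43.6
```

```bash
python3 - <<'E'
from h import *
plan((555.1,321,174,212.1))
t=shot('top','top5'); s=shot('side','side5')
a=cv2.resize(t[170:270,90:190],(400,400),interpolation=cv2.INTER_CUBIC); b=cv2.resize(s[240:340,240:340],(400,400),interpolation=cv2.INTER_CUBIC)
cv2.imwrite('pics/c11.png',cv2.convertScaleAbs(np.hstack([b,a]),alpha=1.6))
E
```

```text
t28.6 at [556.1 320.3 183.2] ang -147.9 w 0.529 F [-0.  -0.6 -3.1]
[0.006, 0.014, 0.115] tz 0.0 rows>= 1
```

View pics/c11.png

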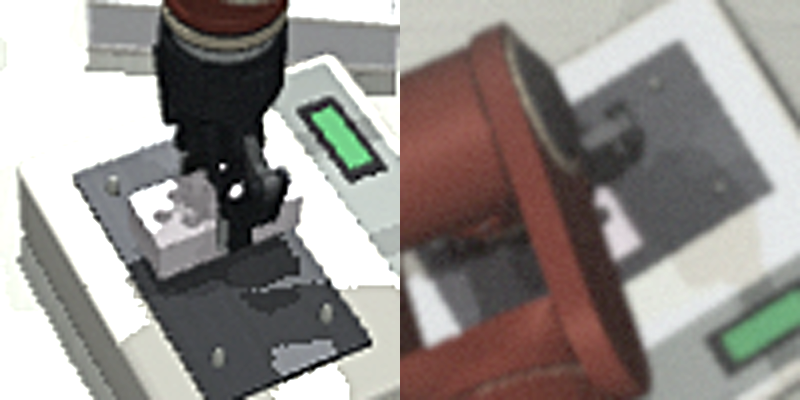

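Side crop (left): block A is held level over the middle place, near bottom corner at about (155,278), left top corner at about (130,190), near top corner at about (153,245). I'll compare these with the model to check the side-camera offset.

```bash
python3 - <<'E'
from h import *
a=np.radians(32.1);c,s=np.cos(a),np.sin(a)
ctr=(555.5,319.9);zb=183.2-78.8
for i,j,z,o in((50,23,zb,(155,278)),(50,-23,zb+30,(130,190)),(50,23,zb+30,(153,245))):
    w=[ctr[0]+c*i-s*j,ctr[1]+s*i+c*j,z]; p=w2px('side',w); o=(np.array(o)+.5)/4-.5+240
    print(p.round(1),o.round(1),(px2w('side',*o,z)-w).round(1))
E
```

```text
[279.7 309.8] [278.4 309.1] [ 3.5 -1.6 -0. ]
[271.7 289. ] [272.1 287.1] [-0.3 -6.3  0. ]
[279.9 302. ] [277.9 300.9] [ 5.2 -2.9  0. ]
```

Emit:
apply_moves(
  plan=[
    [0.008, 0.018, 0.03, 0, 0, 0],
    [0.008, 0.018, 0.06, 0, 0, 0],
    [0.008, 0.018, 0.09, 0, 0, 0],
    [0.008, 0.018, 0.12, 0, 0, 0],
    [0.008, 0.018, 0.14, 0, 0, 0],
    [0.008, 0.018, 0.16, 0, 0, 0],
    [0.008, 0.018, 0.18, 0, 0, 0],
    [0.008, 0.018, 0.18, 0, 0, 0],
    [0.008, 0.018, 0.18, 0, 0, 0],
  ],
)

```text
time: 29.47
tcp_pos: [555.0, 321.6, 169.4]
eef_rot: [-0.277, 0.961, -0.0, -0.0]
wrist_force: [-0.1, 0.2, -2.6]
gripper_width: 0.53
grip_force: 43.7
```

No contact force below tip height, so the pins are entering. Continue.

Emit:
apply_moves(
  plan=[
    [0, 0, 0.02, 0, 0, 0],
    [0, 0, 0.04, 0, 0, 0],
    [0, 0, 0.06, 0, 0, 0],
    [0, 0, 0.06, 0, 0, 0],
  ],
)

```text
time: 29.8
tcp_pos: [554.7, 321.5, 164.1]
eef_rot: [-0.277, 0.961, -0.0, -0.0]
wrist_force: [-0.5, 0.2, -3.5]
gripper_width: 0.529
grip_force: 43.7
```

Emit:
apply_moves(
  plan=[
    [0, 0, 0.015, 0, 0, 0],
    [0, 0, 0.03, 0, 0, 0],
    [0, 0, 0.045, 0, 0, 0],
    [0, 0, 0.045, 0, 0, 0],
  ],
)

```text
time: 30.13
tcp_pos: [554.8, 321.5, 160.7]
eef_rot: [-0.277, 0.961, -0.0, -0.0]
wrist_force: [0.2, 0.3, -2.6]
gripper_width: 0.528
grip_force: 43.7
```

Emit:
apply_moves(
  plan=[
    [0, 0, 0.01, 0, 0, 0],
    [0, 0, 0.02, 0, 0, 0],
    [0, 0, 0.03, 0, 0, 0],
    [0, 0, 0.03, 0, 0, 0],
  ],
)

```text
time: 30.47
tcp_pos: [555.1, 321.7, 159.8]
eef_rot: [-0.277, 0.961, -0.0, 0.0]
wrist_force: [-3.6, -2.0, 3.9]
gripper_width: 0.531
grip_force: 44.4
```

Emit:
apply_moves(
  plan=[
    [0, 0, 0.01, 0, 0, 0],
    [0, 0, 0.02, 0, 0, 0],
    [0, 0, 0.02, 0, 0, 0],
  ],
)

```text
time: 30.72
tcp_pos: [555.1, 321.7, 159.8]
eef_rot: [-0.277, 0.961, -0.0, -0.0]
wrist_force: [-7.4, -4.8, 12.1]
gripper_width: 0.533
grip_force: 45.4
```

Seated flush at the predicted height. Release and rise.

Emit:
apply_moves(
  plan=[
    [0, 0, -0.02, 0, 0, 0],
    [0, 0, -0.03, 0, 0, 0],
    [0, 0, -0.03, 0, 0, 0],
    [0, 0, -0.03, 0, 0, 0],
    [0, 0, -0.03, 0, 0, 0],
    [0, 0, -0.03, 0, 0, 0],
    [0, 0, -0.03, 0, 0, 0],
  ],
  gripper=0.4,
)

```text
time: 31.3
tcp_pos: [555.0, 321.6, 159.3]
eef_rot: [-0.277, 0.961, -0.0, -0.0]
wrist_force: [-0.4, -1.0, -0.5]
gripper_width: 0.696
grip_force: 0.0
```

Emit:
apply_moves(
  plan=[
    [0, 0, -0.1, 0, 0, 0],
    [0, 0, -0.3, 0, 0, 0],
    [0, 0, -0.65, 0, 0, 0],
    [0, 0, -1, 0, 0, 0],
    [0, 0, -1, 0, 0, 0],
  ],
)

```text
time: 31.72
tcp_pos: [557.7, 322.9, 247.8]
eef_rot: [-0.277, 0.961, 0.001, 0.006]
wrist_force: [0.5, 0.5, 0.8]
gripper_width: 0.701
grip_force: 0.0
```

Emit:
apply_moves(
  plan=[
    [0.3, -0.5, 0, 0, 0, 0.07],
    [0.5, -1, 0, 0, 0, 0.15],
    [0.5, -1, 0, 0, 0, 0.23],
    [0.5, -1, 0, 0, 0, 0.31],
  ],
)

```text
time: 32.05
tcp_pos: [564.2, 230.1, 240.0]
eef_rot: [-0.033, 0.999, -0.0, 0.0]
wrist_force: [1.0, -0.3, -0.9]
gripper_width: 0.702
grip_force: 0.0
```

Emit:
apply_moves(
  plan=[
    [0.1, -0.5, 0, 0, 0, 0.08],
    [0.2, -1, 0, 0, 0, 0.16],
    [0.2, -1, 0, 0, 0, 0.24],
    [0.2, -1, 0, 0, 0, 0.28],
  ],
  gripper=1,
)

```text
time: 32.38
tcp_pos: [553.9, 149.6, 239.9]
eef_rot: [0.185, 0.983, 0.0, 0.0]
wrist_force: [0.6, 0.4, 0.6]
gripper_width: 0.997
grip_force: 0.0
```

Emit:
apply_moves(
  plan=[
    [0, -0.5, 0, 0, 0, 0],
    [0, -1, 0, 0, 0, 0],
    [0, -1, 0, 0, 0, 0],
  ],
)

```text
time: 32.63
tcp_pos: [523.9, 72.8, 239.2]
eef_rot: [0.183, 0.983, -0.001, -0.0]
wrist_force: [0.2, 0.2, -0.9]
gripper_width: 0.998
grip_force: 0.0
```

```bash
cat >> h.py <<'E'
def blk(img,ctr,ang,z):
    a=np.radians(ang);c,s=np.cos(a),np.sin(a); P=[]
    for i in(38,-38):
        q=cen(img,*w2px('top',[ctr[0]+c*i,ctr[1]+s*i,z])); P.append(px2w('top',q[0],q[1],z)[:2])
    P=np.array(P); d=P[0]-P[1]; print('blk',P.mean(0).round(1),'len',np.hypot(*d).round(1),'ang',np.degrees(np.arctan2(d[1],d[0])).round(1)); return P.mean(0)
E
python3 - <<'E'
from h import *
t=shot('top','top6')
blk(t,(555,321),32.1,111); blk(t,(478,-242.4),-27.7,42); blk(t,(563.2,-394.4),-13.5,42); bar(t,(558,0.5),0,90)
for j in(76,-76):
    for i in(38,-38):
        c,s=np.cos(.561),np.sin(.561);q=cen(t,*w2px('top',[555.4+c*i-s*j,320.4+s*i+c*j,92]),sign=-1,r=3); print(px2w('top',q[0],q[1],92).round(1))
plan((477,-242,200,152.3),(477,-242,88,152.3))
E
```

```text
blk [555.4 320.1] len 76.0 ang 32.2
blk [ 478.4 -241.9] len 75.7 ang -28.6
blk [ 563.2 -394.3] len 75.9 ang -13.5
bar c [5.583e+02 3.000e-01] size [ 48.1 132.6] ang -179.6 lv 81.2601318359375 144.33698608398439
[547.4 405.2  92. ]
[482.6 364.5  92. ]
[628.5 276.4  92. ]
[564.1 235.8  92. ]
t32.7 at [524.7  74.6 239.6] ang 159.0 w 1.003 F [0.9 1.1 0.3]
[-0.216, -0.977, 0.124] tz 0.019 rows>= 2
[-0.244, -0.97, 0.124] tz 0.019 rows>= 2
[-0.272, -0.963, 0.124] tz 0.019 rows>= 2
[-0.3, -0.955, 0.124] tz 0.019 rows>= 2
[0.0, 0.0, 0.7] tz -0.0 rows>= 2
[0.0, 0.0, 0.7] tz -0.0 rows>= 2
```

Block A is centred on its pins to within 0.5 mm in the camera, and this ties the TCP to the camera frame. Now block B.

Emit:
apply_moves(
  plan=[
    [-0.11, -0.49, 0.06, 0, 0, 0.03],
    [-0.22, -0.98, 0.12, 0, 0, 0.079],
    [-0.22, -0.98, 0.12, 0, 0, 0.079],
  ],
)

```text
time: 32.93
tcp_pos: [513.5, -6.6, 229.4]
eef_rot: [0.245, 0.97, -0.001, -0.0]
wrist_force: [0.6, 1.3, -0.7]
gripper_width: 1.0
grip_force: 0.0
```

Emit:
apply_moves(
  plan=[
    [-0.17, -0.47, 0.06, 0, 0, 0],
    [-0.33, -0.94, 0.12, 0, 0, 0],
    [-0.33, -0.94, 0.12, 0, 0, 0],
  ],
)

```text
time: 33.18
tcp_pos: [501.7, -85.4, 219.9]
eef_rot: [0.243, 0.97, -0.001, -0.0]
wrist_force: [-0.5, 1.2, 0.1]
gripper_width: 0.996
grip_force: 0.0
```

Emit:
apply_moves(
  plan=[
    [-0.17, -0.47, 0.06, 0, 0, 0],
    [-0.33, -0.94, 0.12, 0, 0, 0],
    [-0.33, -0.94, 0.12, 0, 0, 0],
  ],
)

```text
time: 33.43
tcp_pos: [489.9, -164.2, 210.5]
eef_rot: [0.243, 0.97, -0.001, -0.0]
wrist_force: [0.1, 0.7, -0.5]
gripper_width: 0.999
grip_force: 0.0
```

Emit:
apply_moves(
  plan=[
    [-0.17, -0.47, 0.06, 0, 0, 0],
    [-0.33, -0.94, 0.12, 0, 0, 0],
    [-0.33, -0.94, 0.12, 0, 0, 0],
    [-0.33, -0.94, 0.12, 0, 0, 0],
    [-0.33, -0.94, 0.12, 0, 0, 0],
  ],
)

```text
time: 33.85
tcp_pos: [479.0, -238.3, 201.2]
eef_rot: [0.241, 0.971, 0.0, 0.0]
wrist_force: [0.6, 0.6, -0.1]
gripper_width: 1.001
grip_force: 0.0
```

```bash
python3 - <<'E'
from h import *
plan((476.7,-241.3,88,151.9))
E
```

```text
t33.9 at [ 479.  -238.3  201.2] ang 152.1 w 1.001 F [ 0.6  0.6 -0.1]
[0.004, -0.023, 0.708] tz 0.001 rows>= 2
[0.004, -0.023, 0.708] tz 0.001 rows>= 2
```

Emit:
apply_moves(
  plan=[
    [0.01, -0.045, 0.35, 0, 0, 0.002],
    [0.01, -0.045, 0.7, 0, 0, 0.002],
    [0.01, -0.045, 0.7, 0, 0, 0.002],
    [0.01, -0.045, 0.7, 0, 0, 0.002],
  ],
)

```text
time: 34.18
tcp_pos: [475.6, -239.8, 143.7]
eef_rot: [0.242, 0.97, 0.001, -0.002]
wrist_force: [-0.3, 0.4, 1.3]
gripper_width: 0.998
grip_force: 0.0
```

Emit:
apply_moves(
  plan=[
    [0, 0, 0.2, 0, 0, 0],
    [0, 0, 0.4, 0, 0, 0],
    [0, 0, 0.55, 0, 0, 0],
    [0, 0, 0.7, 0, 0, 0],
    [0, 0, 0.7, 0, 0, 0],
    [0, 0, 0.7, 0, 0, 0],
  ],
)

```text
time: 34.68
tcp_pos: [476.1, -241.6, 89.1]
eef_rot: [0.243, 0.97, 0.0, -0.0]
wrist_force: [-0.5, -0.1, -0.4]
gripper_width: 1.002
grip_force: 0.0
```

Emit:
apply_moves(
  plan=[
    [0, 0, 0, 0, 0, 0],
    [0, 0, 0, 0, 0, 0],
    [0, 0, 0, 0, 0, 0],
    [0, 0, 0, 0, 0, 0],
    [0, 0, 0, 0, 0, 0],
    [0, 0, 0, 0, 0, 0],
    [0, 0, 0, 0, 0, 0],
    [0, 0, 0, 0, 0, 0],
  ],
  gripper=-1,
  grip_force=40,
)

```text
time: 35.35
tcp_pos: [476.8, -242.4, 90.3]
eef_rot: [0.243, 0.97, -0.0, 0.001]
wrist_force: [0.3, 1.2, 5.5]
gripper_width: 0.531
grip_force: 44.1
```

Emit:
apply_moves(
  plan=[
    [0, 0, -0.05, 0, 0, 0],
    [0, 0, -0.12, 0, 0, 0],
    [0, 0, -0.25, 0, 0, 0],
    [0, 0, -0.45, 0, 0, 0],
    [0, 0, -0.7, 0, 0, 0],
    [0, 0, -1, 0, 0, 0],
  ],
)

```text
time: 35.85
tcp_pos: [475.0, -241.3, 168.8]
eef_rot: [0.243, 0.97, 0.001, -0.002]
wrist_force: [0.1, -0.2, -2.5]
gripper_width: 0.535
grip_force: 43.2
```

Emit:
apply_moves(
  plan=[
    [0, 0, -0.25, 0, 0, 0],
    [0, 0, -0.5, 0, 0, 0],
    [0, 0, -0.75, 0, 0, 0],
    [0, 0, -1, 0, 0, 0],
    [0, 0, -1, 0, 0, 0],
  ],
)

```text
time: 36.27
tcp_pos: [477.6, -243.0, 254.6]
eef_rot: [0.243, 0.97, -0.002, 0.004]
wrist_force: [1.2, 0.5, -1.2]
gripper_width: 0.53
grip_force: 43.3
```

```bash
python3 - <<'E'
from h import *
plan((514.3,386,250,151.9),(514.3,386,250,212.1))
E
```

```text
t36.3 at [ 477.6 -243.   254.6] ang 151.9 w 0.53 F [ 1.2  0.5 -1.2]
[0.412, 0.894, 0.007] tz 0.0 rows>= 2
[0.412, 0.894, 0.007] tz 0.0 rows>= 2
[0.412, 0.894, 0.007] tz 0.0 rows>= 2
[0.412, 0.894, 0.007] tz 0.0 rows>= 2
[0.412, 0.894, 0.007] tz 0.0 rows>= 2
[0.412, 0.894, 0.007] tz 0.0 rows>= 2
[0.412, 0.894, 0.007] tz 0.0 rows>= 2
[0.412, 0.894, 0.007] tz 0.0 rows>= 2
[0.0, 0.0, 0.0] tz -0.669 rows>= 9
```

Emit:
apply_moves(
  plan=[
    [0.08, 0.17, 0, 0, 0, 0],
    [0.19, 0.4, 0, 0, 0, 0],
    [0.3, 0.65, 0, 0, 0, 0],
    [0.41, 0.89, 0, 0, 0, 0],
  ],
)

```text
time: 36.6
tcp_pos: [479.6, -161.9, 246.9]
eef_rot: [0.243, 0.97, 0.001, -0.002]
wrist_force: [0.6, -0.4, -1.8]
gripper_width: 0.529
grip_force: 43.2
```

Emit:
apply_moves(
  plan=[
    [0.14, 0.3, 0, 0, 0, 0],
    [0.27, 0.6, 0, 0, 0, 0],
    [0.41, 0.89, 0, 0, 0, 0],
  ],
)

```text
time: 36.85
tcp_pos: [484.1, -83.4, 247.0]
eef_rot: [0.243, 0.97, 0.0, -0.002]
wrist_force: [0.3, 0.1, -1.3]
gripper_width: 0.527
grip_force: 43.2
```

Emit:
apply_moves(
  plan=[
    [0.14, 0.3, 0, 0, 0, 0],
    [0.27, 0.6, 0, 0, 0, 0],
    [0.41, 0.89, 0, 0, 0, 0],
  ],
)

```text
time: 37.1
tcp_pos: [488.6, -5.1, 247.0]
eef_rot: [0.243, 0.97, 0.0, -0.002]
wrist_force: [-0.0, 0.7, -1.4]
gripper_width: 0.529
grip_force: 43.2
```

Emit:
apply_moves(
  plan=[
    [0.14, 0.3, 0, 0, 0, 0],
    [0.27, 0.6, 0, 0, 0, 0],
    [0.41, 0.89, 0, 0, 0, 0],
  ],
)

```text
time: 37.35
tcp_pos: [493.0, 73.0, 247.0]
eef_rot: [0.243, 0.97, -0.0, -0.002]
wrist_force: [-0.1, 0.2, -1.8]
gripper_width: 0.53
grip_force: 43.2
```

Emit:
apply_moves(
  plan=[
    [0.14, 0.3, 0, 0, 0, 0],
    [0.27, 0.6, 0, 0, 0, 0],
    [0.41, 0.89, 0, 0, 0, 0],
  ],
)

```text
time: 37.6
tcp_pos: [497.6, 151.1, 246.9]
eef_rot: [0.243, 0.97, -0.001, -0.002]
wrist_force: [0.6, 0.3, -1.7]
gripper_width: 0.527
grip_force: 43.2
```

Emit:
apply_moves(
  plan=[
    [0.14, 0.3, 0, 0, 0, 0],
    [0.27, 0.6, 0, 0, 0, 0],
    [0.41, 0.89, 0, 0, 0, 0],
  ],
)

```text
time: 37.85
tcp_pos: [502.1, 229.2, 246.8]
eef_rot: [0.243, 0.97, -0.001, -0.002]
wrist_force: [0.1, -0.3, -1.6]
gripper_width: 0.528
grip_force: 43.2
```

Emit:
apply_moves(
  plan=[
    [0.08, 0.18, 0, 0, 0, -0.05],
    [0.16, 0.36, 0, 0, 0, -0.12],
    [0.24, 0.54, 0, 0, 0, -0.19],
    [0.32, 0.7, 0, 0, 0, -0.26],
    [0.41, 0.89, 0, 0, 0, -0.33],
    [0.41, 0.89, 0, 0, 0, -0.4],
    [0.41, 0.89, 0, 0, 0, -0.47],
    [0.41, 0.89, 0, 0, 0, -0.54],
    [0.41, 0.89, 0, 0, 0, -0.61],
    [0.41, 0.89, 0, 0, 0, -0.669],
    [0.41, 0.89, 0, 0, 0, -0.669],
    [0.41, 0.89, 0, 0, 0, -0.669],
  ],
)

```text
time: 38.85
tcp_pos: [507.1, 305.9, 247.3]
eef_rot: [-0.276, 0.961, -0.0, -0.001]
wrist_force: [-0.3, -0.2, -1.3]
gripper_width: 0.53
grip_force: 43.2
```

```bash
python3 - <<'E'
from h import *
plan((514.3,386,250,212.1))
E
```

```text
t38.9 at [507.1 305.9 247.3] ang -148.0 w 0.53 F [-0.3 -0.2 -1.3]
[-0.607, 0.802, -0.034] tz -0.001 rows>= 2
```

Emit:
apply_moves(
  plan=[
    [-0.2, 0.27, 0, 0, 0, 0],
    [-0.4, 0.53, 0, 0, 0, 0],
    [-0.61, 0.8, 0, 0, 0, 0],
    [-0.61, 0.8, 0, 0, 0, 0],
    [-0.61, 0.8, 0, 0, 0, 0],
    [-0.61, 0.8, 0, 0, 0, 0],
  ],
)

```text
time: 39.35
tcp_pos: [515.1, 385.7, 248.2]
eef_rot: [-0.276, 0.961, -0.0, -0.001]
wrist_force: [-0.4, -0.2, -2.4]
gripper_width: 0.529
grip_force: 43.2
```

Emit:
apply_moves(
  plan=[
    [0, 0, 0.15, 0, 0, 0],
    [0, 0, 0.35, 0, 0, 0],
    [0, 0, 0.55, 0, 0, 0],
    [0, 0, 0.75, 0, 0, 0],
    [0, 0, 0.85, 0, 0, 0],
    [0, 0, 0.85, 0, 0, 0],
    [0, 0, 0.85, 0, 0, 0],
    [0, 0, 0.85, 0, 0, 0],
  ],
)

```text
time: 40.02
tcp_pos: [516.1, 386.0, 182.2]
eef_rot: [-0.276, 0.961, 0.0, 0.001]
wrist_force: [0.0, 0.5, -2.0]
gripper_width: 0.53
grip_force: 43.2
```

```bash
python3 - <<'E'
from h import *
plan((514.3,386,170,212.1))
E
```

```text
t40.0 at [516.1 386.  182.2] ang -147.9 w 0.53 F [ 0.   0.5 -2. ]
[0.019, 0.012, 0.152] tz -0.0 rows>= 1
```

Emit:
apply_moves(
  plan=[
    [0.019, 0.012, 0.03, 0, 0, 0],
    [0.019, 0.012, 0.06, 0, 0, 0],
    [0.019, 0.012, 0.09, 0, 0, 0],
    [0.019, 0.012, 0.11, 0, 0, 0],
    [0.019, 0.012, 0.13, 0, 0, 0],
    [0.019, 0.012, 0.15, 0, 0, 0],
    [0.019, 0.012, 0.17, 0, 0, 0],
    [0.019, 0.012, 0.17, 0, 0, 0],
    [0.019, 0.012, 0.17, 0, 0, 0],
  ],
)

```text
time: 40.77
tcp_pos: [513.7, 386.0, 167.3]
eef_rot: [-0.277, 0.961, -0.0, -0.0]
wrist_force: [0.0, -0.1, -2.2]
gripper_width: 0.53
grip_force: 43.2
```

Emit:
apply_moves(
  plan=[
    [0, 0, 0.02, 0, 0, 0],
    [0, 0, 0.04, 0, 0, 0],
    [0, 0, 0.04, 0, 0, 0],
  ],
)

```text
time: 41.02
tcp_pos: [513.6, 385.9, 163.9]
eef_rot: [-0.277, 0.961, -0.0, -0.0]
wrist_force: [0.7, 0.2, -2.5]
gripper_width: 0.528
grip_force: 43.2
```

Going in freely. Seat it.

Emit:
apply_moves(
  plan=[
    [0, 0, 0.015, 0, 0, 0],
    [0, 0, 0.03, 0, 0, 0],
    [0, 0, 0.045, 0, 0, 0],
    [0, 0, 0.045, 0, 0, 0],
  ],
)

```text
time: 41.35
tcp_pos: [513.6, 385.9, 160.3]
eef_rot: [-0.277, 0.961, -0.0, -0.0]
wrist_force: [-0.1, 0.3, -2.9]
gripper_width: 0.529
grip_force: 43.2
```

Emit:
apply_moves(
  plan=[
    [0, 0, 0.01, 0, 0, 0],
    [0, 0, 0.02, 0, 0, 0],
    [0, 0, 0.03, 0, 0, 0],
    [0, 0, 0.03, 0, 0, 0],
  ],
)

```text
time: 41.68
tcp_pos: [513.9, 386.1, 159.3]
eef_rot: [-0.277, 0.961, -0.0, 0.0]
wrist_force: [-3.6, -2.7, 2.5]
gripper_width: 0.53
grip_force: 43.9
```

Emit:
apply_moves(
  plan=[
    [0, 0, -0.01, 0, 0, 0],
    [0, 0, -0.01, 0, 0, 0],
    [0, 0, -0.01, 0, 0, 0],
    [0, 0, -0.01, 0, 0, 0],
    [0, 0, -0.01, 0, 0, 0],
    [0, 0, -0.01, 0, 0, 0],
    [0, 0, -0.01, 0, 0, 0],
  ],
  gripper=0.4,
)

```text
time: 42.27
tcp_pos: [513.8, 386.0, 159.0]
eef_rot: [-0.277, 0.961, -0.0, 0.0]
wrist_force: [-0.1, -0.5, 0.3]
gripper_width: 0.7
grip_force: 0.0
```

Emit:
apply_moves(
  plan=[
    [0, 0, -0.1, 0, 0, 0],
    [0, 0, -0.3, 0, 0, 0],
    [0, 0, -0.65, 0, 0, 0],
    [0, 0, -1, 0, 0, 0],
    [0, 0, -1, 0, 0, 0],
  ],
)

```text
time: 42.68
tcp_pos: [516.3, 387.6, 247.4]
eef_rot: [-0.277, 0.961, 0.002, 0.006]
wrist_force: [0.5, 0.7, 1.3]
gripper_width: 0.701
grip_force: 0.0
```

Emit:
apply_moves(
  plan=[
    [0.3, -0.5, 0, 0, 0, 0.07],
    [0.5, -1, 0, 0, 0, 0.15],
    [0.5, -1, 0, 0, 0, 0.23],
    [0.5, -1, 0, 0, 0, 0.31],
  ],
)

```text
time: 43.02
tcp_pos: [522.9, 294.6, 239.6]
eef_rot: [-0.033, 0.999, -0.0, 0.0]
wrist_force: [0.2, 0.3, -0.4]
gripper_width: 0.702
grip_force: 0.0
```

Emit:
apply_moves(
  plan=[
    [0, -0.5, 0, 0, 0, 0.08],
    [0, -1, 0, 0, 0, 0.16],
    [0, -1, 0, 0, 0, 0.2],
    [0, -1, 0, 0, 0, 0.2],
  ],
  gripper=1,
)

```text
time: 43.35
tcp_pos: [528.8, 215.6, 239.6]
eef_rot: [0.121, 0.993, 0.0, 0.0]
wrist_force: [0.1, 0.4, -1.1]
gripper_width: 0.999
grip_force: 0.0
```

```bash
python3 - <<'E'
from h import *
plan((561.9,-393.7,205,166.5))
E
```

```text
t43.4 at [528.8 215.6 239.6] ang 166.1 w 0.999 F [ 0.1  0.4 -1.1]
[-0.279, -0.912, 0.054] tz -0.001 rows>= 2
[-0.278, -0.912, 0.054] tz -0.001 rows>= 2
[-0.277, -0.912, 0.054] tz -0.001 rows>= 2
[-0.277, -0.912, 0.054] tz -0.001 rows>= 2
[-0.276, -0.913, 0.054] tz -0.001 rows>= 2
[-0.275, -0.913, 0.054] tz -0.001 rows>= 2
[-0.274, -0.913, 0.054] tz -0.001 rows>= 2
[-0.273, -0.913, 0.054] tz -0.001 rows>= 2
```

Emit:
apply_moves(
  plan=[
    [-0.14, -0.46, 0, 0, 0, 0],
    [-0.28, -0.91, 0, 0, 0, 0],
    [-0.28, -0.91, 0, 0, 0, 0],
  ],
)

```text
time: 43.6
tcp_pos: [533.4, 137.7, 239.4]
eef_rot: [0.12, 0.993, -0.001, 0.0]
wrist_force: [0.4, -0.0, 0.1]
gripper_width: 0.997
grip_force: 0.0
```

Emit:
apply_moves(
  plan=[
    [-0.14, -0.46, 0, 0, 0, 0],
    [-0.28, -0.91, 0, 0, 0, 0],
    [-0.28, -0.91, 0, 0, 0, 0],
  ],
)

```text
time: 43.85
tcp_pos: [538.1, 61.6, 239.6]
eef_rot: [0.12, 0.993, -0.001, 0.001]
wrist_force: [0.5, -0.2, 0.5]
gripper_width: 0.996
grip_force: 0.0
```

Emit:
apply_moves(
  plan=[
    [-0.14, -0.46, 0, 0, 0, 0],
    [-0.28, -0.91, 0, 0, 0, 0],
    [-0.28, -0.91, 0, 0, 0, 0],
  ],
)

```text
time: 44.1
tcp_pos: [542.8, -14.4, 239.6]
eef_rot: [0.12, 0.993, -0.001, 0.001]
wrist_force: [0.4, 0.5, 0.2]
gripper_width: 1.003
grip_force: 0.0
```

Emit:
apply_moves(
  plan=[
    [-0.14, -0.46, 0, 0, 0, 0],
    [-0.28, -0.91, 0, 0, 0, 0],
    [-0.28, -0.91, 0, 0, 0, 0],
  ],
)

```text
time: 44.35
tcp_pos: [547.4, -90.4, 239.7]
eef_rot: [0.12, 0.993, -0.001, 0.001]
wrist_force: [0.5, 0.2, 0.5]
gripper_width: 0.999
grip_force: 0.0
```

Emit:
apply_moves(
  plan=[
    [-0.14, -0.46, 0, 0, 0, 0],
    [-0.28, -0.91, 0, 0, 0, 0],
    [-0.28, -0.91, 0, 0, 0, 0],
  ],
)

```text
time: 44.6
tcp_pos: [552.0, -166.4, 239.7]
eef_rot: [0.12, 0.993, -0.001, 0.001]
wrist_force: [-0.1, 0.1, -0.1]
gripper_width: 1.001
grip_force: 0.0
```

Emit:
apply_moves(
  plan=[
    [-0.14, -0.46, 0.08, 0, 0, 0],
    [-0.28, -0.91, 0.15, 0, 0, 0],
    [-0.28, -0.91, 0.15, 0, 0, 0],
  ],
)

```text
time: 44.85
tcp_pos: [556.1, -242.2, 226.2]
eef_rot: [0.12, 0.993, -0.001, -0.0]
wrist_force: [-0.9, 0.9, 0.2]
gripper_width: 0.998
grip_force: 0.0
```

Emit:
apply_moves(
  plan=[
    [-0.14, -0.46, 0.08, 0, 0, 0],
    [-0.28, -0.91, 0.15, 0, 0, 0],
    [-0.28, -0.91, 0.15, 0, 0, 0],
  ],
)

```text
time: 45.1
tcp_pos: [560.6, -318.2, 214.0]
eef_rot: [0.12, 0.993, -0.001, -0.0]
wrist_force: [-0.8, 0.3, 0.2]
gripper_width: 0.998
grip_force: 0.0
```

Emit:
apply_moves(
  plan=[
    [-0.14, -0.46, 0.07, 0, 0, 0],
    [-0.28, -0.91, 0.14, 0, 0, 0],
    [-0.28, -0.91, 0.14, 0, 0, 0],
    [-0.28, -0.91, 0.14, 0, 0, 0],
    [-0.28, -0.91, 0.14, 0, 0, 0],
  ],
)

```text
time: 45.52
tcp_pos: [565.6, -389.5, 203.7]
eef_rot: [0.118, 0.993, 0.001, -0.0]
wrist_force: [0.6, -0.5, -0.3]
gripper_width: 0.999
grip_force: 0.0
```

```bash
python3 - <<'E'
from h import *
plan((561.9,-393.7,88,166.5))
E
```

```text
t45.5 at [ 565.6 -389.5  203.7] ang 166.4 w 0.999 F [ 0.6 -0.5 -0.3]
[0.016, -0.031, 0.723] tz -0.001 rows>= 2
[0.016, -0.031, 0.723] tz -0.001 rows>= 2
```

Emit:
apply_moves(
  plan=[
    [0.03, -0.06, 0.35, 0, 0, 0],
    [0.03, -0.06, 0.72, 0, 0, 0],
    [0.03, -0.06, 0.72, 0, 0, 0],
    [0.03, -0.06, 0.72, 0, 0, 0],
  ],
)

```text
time: 45.85
tcp_pos: [560.9, -392.5, 144.5]
eef_rot: [0.118, 0.993, 0.002, -0.002]
wrist_force: [-0.9, 1.0, 1.1]
gripper_width: 0.999
grip_force: 0.0
```

Emit:
apply_moves(
  plan=[
    [0, 0, 0.2, 0, 0, 0],
    [0, 0, 0.4, 0, 0, 0],
    [0, 0, 0.55, 0, 0, 0],
    [0, 0, 0.71, 0, 0, 0],
    [0, 0, 0.71, 0, 0, 0],
    [0, 0, 0.71, 0, 0, 0],
  ],
)

```text
time: 46.35
tcp_pos: [560.7, -394.6, 87.8]
eef_rot: [0.119, 0.993, 0.001, -0.001]
wrist_force: [1.0, 0.4, 0.1]
gripper_width: 0.999
grip_force: 0.0
```

Emit:
apply_moves(
  plan=[
    [0, 0, 0, 0, 0, 0],
    [0, 0, 0, 0, 0, 0],
    [0, 0, 0, 0, 0, 0],
    [0, 0, 0, 0, 0, 0],
    [0, 0, 0, 0, 0, 0],
    [0, 0, 0, 0, 0, 0],
    [0, 0, 0, 0, 0, 0],
    [0, 0, 0, 0, 0, 0],
  ],
  gripper=-1,
  grip_force=40,
)

```text
time: 47.02
tcp_pos: [562.1, -395.6, 90.9]
eef_rot: [0.119, 0.993, -0.0, 0.001]
wrist_force: [1.1, 0.7, 5.3]
gripper_width: 0.536
grip_force: 44.7
```

Emit:
apply_moves(
  plan=[
    [0, 0, -0.05, 0, 0, 0],
    [0, 0, -0.12, 0, 0, 0],
    [0, 0, -0.25, 0, 0, 0],
    [0, 0, -0.45, 0, 0, 0],
    [0, 0, -0.7, 0, 0, 0],
    [0, 0, -1, 0, 0, 0],
  ],
)

```text
time: 47.52
tcp_pos: [560.7, -394.6, 169.9]
eef_rot: [0.119, 0.993, 0.001, -0.001]
wrist_force: [-0.6, 0.5, -2.1]
gripper_width: 0.527
grip_force: 43.7
```

Emit:
apply_moves(
  plan=[
    [0, 0, -0.25, 0, 0, 0],
    [0, 0, -0.5, 0, 0, 0],
    [0, 0, -0.75, 0, 0, 0],
    [0, 0, -1, 0, 0, 0],
    [0, 0, -1, 0, 0, 0],
  ],
)

```text
time: 47.93
tcp_pos: [563.0, -396.6, 257.0]
eef_rot: [0.119, 0.993, -0.003, 0.004]
wrist_force: [0.5, -0.9, -0.4]
gripper_width: 0.532
grip_force: 43.9
```

```bash
python3 - <<'E'
from h import *
plan((595.5,257.3,250,166.5),(595.5,257.3,250,212.1))
E
```

```text
t47.9 at [ 563.  -396.6  257. ] ang 166.3 w 0.532 F [ 0.5 -0.9 -0.4]
[0.171, 0.893, 0.01] tz -0.0 rows>= 2
[0.171, 0.893, 0.01] tz -0.0 rows>= 2
[0.17, 0.893, 0.01] tz -0.0 rows>= 2
[0.17, 0.893, 0.01] tz -0.0 rows>= 2
[0.17, 0.893, 0.01] tz -0.0 rows>= 2
[0.169, 0.893, 0.01] tz -0.0 rows>= 2
[0.169, 0.893, 0.01] tz -0.0 rows>= 2
[0.169, 0.893, 0.01] tz -0.0 rows>= 2
[0.168, 0.894, 0.01] tz -0.0 rows>= 2
[0.0, 0.0, 0.0] tz -0.507 rows>= 7
```

Emit:
apply_moves(
  plan=[
    [0.03, 0.17, 0, 0, 0, 0],
    [0.08, 0.4, 0, 0, 0, 0],
    [0.12, 0.65, 0, 0, 0, 0],
    [0.17, 0.89, 0, 0, 0, 0],
  ],
)

```text
time: 48.27
tcp_pos: [564.3, -320.7, 247.5]
eef_rot: [0.119, 0.993, 0.001, -0.001]
wrist_force: [0.4, -0.1, -3.2]
gripper_width: 0.529
grip_force: 43.8
```

Emit:
apply_moves(
  plan=[
    [0.06, 0.3, 0, 0, 0, 0],
    [0.11, 0.6, 0, 0, 0, 0],
    [0.17, 0.89, 0, 0, 0, 0],
  ],
)

```text
time: 48.52
tcp_pos: [568.0, -247.9, 248.0]
eef_rot: [0.119, 0.993, 0.001, -0.001]
wrist_force: [0.3, -0.7, -1.8]
gripper_width: 0.529
grip_force: 43.8
```

Emit:
apply_moves(
  plan=[
    [0.06, 0.3, 0, 0, 0, 0],
    [0.11, 0.6, 0, 0, 0, 0],
    [0.17, 0.89, 0, 0, 0, 0],
  ],
)

```text
time: 48.77
tcp_pos: [571.5, -175.4, 248.2]
eef_rot: [0.119, 0.993, 0.0, -0.001]
wrist_force: [1.1, 0.3, -2.6]
gripper_width: 0.531
grip_force: 43.8
```

Emit:
apply_moves(
  plan=[
    [0.06, 0.3, 0, 0, 0, 0],
    [0.11, 0.6, 0, 0, 0, 0],
    [0.17, 0.89, 0, 0, 0, 0],
  ],
)

```text
time: 49.02
tcp_pos: [575.0, -103.2, 248.2]
eef_rot: [0.119, 0.993, 0.0, -0.001]
wrist_force: [-0.6, -0.4, -2.2]
gripper_width: 0.528
grip_force: 43.8
```

Emit:
apply_moves(
  plan=[
    [0.06, 0.3, 0, 0, 0, 0],
    [0.11, 0.6, 0, 0, 0, 0],
    [0.17, 0.89, 0, 0, 0, 0],
  ],
)

```text
time: 49.27
tcp_pos: [578.4, -30.9, 248.2]
eef_rot: [0.119, 0.993, 0.0, -0.001]
wrist_force: [0.9, 0.1, -1.4]
gripper_width: 0.532
grip_force: 43.8
```

Emit:
apply_moves(
  plan=[
    [0.06, 0.3, 0, 0, 0, 0],
    [0.11, 0.6, 0, 0, 0, 0],
    [0.17, 0.89, 0, 0, 0, 0],
  ],
)

```text
time: 49.52
tcp_pos: [581.9, 41.4, 248.2]
eef_rot: [0.119, 0.993, 0.0, -0.001]
wrist_force: [0.6, 0.6, -2.8]
gripper_width: 0.525
grip_force: 43.8
```

Emit:
apply_moves(
  plan=[
    [0.06, 0.3, 0, 0, 0, 0],
    [0.11, 0.6, 0, 0, 0, 0],
    [0.17, 0.89, 0, 0, 0, 0],
  ],
)

```text
time: 49.77
tcp_pos: [585.5, 113.7, 248.2]
eef_rot: [0.119, 0.993, -0.0, -0.001]
wrist_force: [0.3, 0.3, -2.2]
gripper_width: 0.53
grip_force: 43.8
```

Emit:
apply_moves(
  plan=[
    [0.03, 0.18, 0, 0, 0, -0.05],
    [0.06, 0.36, 0, 0, 0, -0.12],
    [0.1, 0.54, 0, 0, 0, -0.19],
    [0.13, 0.7, 0, 0, 0, -0.26],
    [0.17, 0.89, 0, 0, 0, -0.33],
    [0.17, 0.89, 0, 0, 0, -0.4],
    [0.17, 0.89, 0, 0, 0, -0.46],
    [0.17, 0.89, 0, 0, 0, -0.507],
    [0.17, 0.89, 0, 0, 0, -0.507],
    [0.17, 0.89, 0, 0, 0, -0.507],
  ],
)

```text
time: 50.6
tcp_pos: [589.4, 184.5, 248.5]
eef_rot: [-0.275, 0.962, 0.0, -0.001]
wrist_force: [-0.2, 1.0, -1.9]
gripper_width: 0.531
grip_force: 43.8
```

```bash
python3 - <<'E'
from h import *
plan((595.7,257.5,250,212.1))
E
```

```text
t50.6 at [589.4 184.5 248.5] ang -148.1 w 0.531 F [-0.2  1.  -1.9]
[-0.549, 0.733, -0.019] tz -0.003 rows>= 2
```

Emit:
apply_moves(
  plan=[
    [-0.2, 0.25, 0, 0, 0, -0.003],
    [-0.38, 0.5, 0, 0, 0, -0.003],
    [-0.55, 0.73, 0, 0, 0, -0.003],
    [-0.55, 0.73, 0, 0, 0, -0.003],
    [-0.55, 0.73, 0, 0, 0, -0.003],
    [-0.55, 0.73, 0, 0, 0, -0.003],
  ],
)

```text
time: 51.1
tcp_pos: [596.4, 256.6, 249.0]
eef_rot: [-0.277, 0.961, -0.0, -0.001]
wrist_force: [0.2, 0.2, -1.9]
gripper_width: 0.53
grip_force: 43.8
```

Emit:
apply_moves(
  plan=[
    [0, 0, 0.15, 0, 0, 0],
    [0, 0, 0.35, 0, 0, 0],
    [0, 0, 0.55, 0, 0, 0],
    [0, 0, 0.75, 0, 0, 0],
    [0, 0, 0.84, 0, 0, 0],
    [0, 0, 0.84, 0, 0, 0],
    [0, 0, 0.84, 0, 0, 0],
    [0, 0, 0.84, 0, 0, 0],
  ],
)

```text
time: 51.77
tcp_pos: [597.4, 256.7, 183.4]
eef_rot: [-0.277, 0.961, 0.0, 0.001]
wrist_force: [0.1, 0.4, -1.5]
gripper_width: 0.527
grip_force: 43.7
```

```bash
python3 - <<'E'
from h import *
plan((595.7,257.5,170,212.1))
E
```

```text
t51.8 at [597.4 256.7 183.4] ang -147.8 w 0.527 F [ 0.1  0.4 -1.5]
[0.013, 0.019, 0.167] tz 0.001 rows>= 1
```

Emit:
apply_moves(
  plan=[
    [0.01, 0.017, 0.03, 0, 0, 0],
    [0.01, 0.017, 0.06, 0, 0, 0],
    [0.01, 0.017, 0.09, 0, 0, 0],
    [0.01, 0.017, 0.12, 0, 0, 0],
    [0.01, 0.017, 0.14, 0, 0, 0],
    [0.01, 0.017, 0.16, 0, 0, 0],
    [0.01, 0.017, 0.18, 0, 0, 0],
    [0.01, 0.017, 0.18, 0, 0, 0],
    [0.01, 0.017, 0.18, 0, 0, 0],
  ],
)

```text
time: 52.52
tcp_pos: [595.3, 257.6, 167.7]
eef_rot: [-0.278, 0.961, 0.0, -0.0]
wrist_force: [-0.7, -0.1, -2.4]
gripper_width: 0.528
grip_force: 43.8
```

Emit:
apply_moves(
  plan=[
    [0, 0, 0.02, 0, 0, 0],
    [0, 0, 0.04, 0, 0, 0],
    [0, 0, 0.04, 0, 0, 0],
  ],
)

```text
time: 52.77
tcp_pos: [595.2, 257.5, 164.3]
eef_rot: [-0.277, 0.961, -0.0, -0.0]
wrist_force: [-0.4, 0.2, -1.4]
gripper_width: 0.529
grip_force: 43.8
```

Emit:
apply_moves(
  plan=[
    [0, 0, 0.015, 0, 0, 0],
    [0, 0, 0.03, 0, 0, 0],
    [0, 0, 0.045, 0, 0, 0],
    [0, 0, 0.045, 0, 0, 0],
  ],
)

```text
time: 53.1
tcp_pos: [595.2, 257.6, 160.7]
eef_rot: [-0.278, 0.961, -0.0, -0.0]
wrist_force: [0.6, -0.2, -1.1]
gripper_width: 0.531
grip_force: 43.8
```

Emit:
apply_moves(
  plan=[
    [0, 0, 0.01, 0, 0, 0],
    [0, 0, 0.02, 0, 0, 0],
    [0, 0, 0.03, 0, 0, 0],
    [0, 0, 0.03, 0, 0, 0],
  ],
)

```text
time: 53.43
tcp_pos: [595.5, 257.6, 159.9]
eef_rot: [-0.278, 0.961, -0.0, 0.0]
wrist_force: [-3.8, -2.1, 4.6]
gripper_width: 0.531
grip_force: 44.5
```

Seated. Release and move aside for a check picture.

Emit:
apply_moves(
  plan=[
    [0, 0, -0.01, 0, 0, 0],
    [0, 0, -0.01, 0, 0, 0],
    [0, 0, -0.01, 0, 0, 0],
    [0, 0, -0.01, 0, 0, 0],
    [0, 0, -0.01, 0, 0, 0],
    [0, 0, -0.01, 0, 0, 0],
    [0, 0, -0.01, 0, 0, 0],
  ],
  gripper=0.4,
)

```text
time: 54.02
tcp_pos: [595.4, 257.6, 159.4]
eef_rot: [-0.278, 0.961, 0.0, -0.0]
wrist_force: [-0.1, -0.3, -0.6]
gripper_width: 0.699
grip_force: 0.0
```

Emit:
apply_moves(
  plan=[
    [0, 0, -0.1, 0, 0, 0],
    [0, 0, -0.3, 0, 0, 0],
    [0, 0, -0.65, 0, 0, 0],
    [0, 0, -1, 0, 0, 0],
    [0, 0, -1, 0, 0, 0],
  ],
)

```text
time: 54.43
tcp_pos: [598.2, 258.5, 247.9]
eef_rot: [-0.278, 0.961, 0.0, 0.006]
wrist_force: [0.5, 0.7, 2.2]
gripper_width: 0.697
grip_force: 0.0
```

Emit:
apply_moves(
  plan=[
    [0.5, -0.5, 0, 0, 0, 0.07],
    [1, -1, 0, 0, 0, 0.15],
    [1, -1, 0, 0, 0, 0.23],
    [1, -1, 0, 0, 0, 0.31],
  ],
)

```text
time: 54.77
tcp_pos: [569.5, 143.3, 239.7]
eef_rot: [-0.034, 0.999, -0.001, -0.0]
wrist_force: [0.2, -0.4, 0.6]
gripper_width: 0.702
grip_force: 0.0
```

Emit:
apply_moves(
  plan=[
    [0.3, -0.5, 0, 0, 0, 0.02],
    [0.6, -1, 0, 0, 0, 0.04],
    [0.6, -1, 0, 0, 0, 0.04],
  ],
  gripper=1,
)

```text
time: 55.02
tcp_pos: [526.8, 60.6, 239.3]
eef_rot: [-0.006, 1.0, -0.001, -0.001]
wrist_force: [-0.3, -0.5, -0.2]
gripper_width: 1.0
grip_force: 0.0
```

Emit:
apply_moves(
  plan=[
    [0, -0.5, 0, 0, 0, 0],
    [0, -1, 0, 0, 0, 0],
    [0, -1, 0, 0, 0, 0],
  ],
)

```text
time: 55.27
tcp_pos: [530.0, -21.2, 240.3]
eef_rot: [-0.005, 1.0, -0.001, 0.001]
wrist_force: [0.3, -0.2, -0.0]
gripper_width: 1.0
grip_force: 0.0
```

Emit:
apply_moves(
  plan=[
    [0, -0.5, 0, 0, 0, 0],
    [0, -1, 0, 0, 0, 0],
    [0, -1, 0, 0, 0, 0],
  ],
)

```text
time: 55.52
tcp_pos: [531.3, -100.9, 240.3]
eef_rot: [-0.005, 1.0, -0.002, 0.001]
wrist_force: [0.6, 0.5, 0.3]
gripper_width: 1.0
grip_force: 0.0
```

Emit:
apply_moves(
  plan=[
    [0, -0.5, 0, 0, 0, 0],
    [0, -1, 0, 0, 0, 0],
    [0, -1, 0, 0, 0, 0],
  ],
)

```text
time: 55.77
tcp_pos: [532.5, -180.8, 240.3]
eef_rot: [-0.005, 1.0, -0.002, 0.001]
wrist_force: [-0.4, -0.1, -0.2]
gripper_width: 0.998
grip_force: 0.0
```

```bash
python3 - <<'E'
from h import *
t=shot('top','top7'); s=shot('side','side7')
for c in((555.4,320.3),(515.1,384.8),(596.3,256.1)): blk(t,c,32.1,111)
bar(t,(558,0.5),0,90)
plan((557,0.4,240,180))
cv2.imwrite('pics/c12.png',cv2.convertScaleAbs(cv2.resize(t[140:320,60:330],(795,530),interpolation=cv2.INTER_CUBIC),alpha=1.5))
E
```

```text
blk [555.5 320.1] len 75.9 ang 32.2
blk [514.8 384.8] len 76.0 ang 32.2
blk [596.3 256.3] len 75.8 ang 32.1
bar c [605. -18.] size [10.7 38.2] ang 179.4 lv 120.28702392578126 146.8914764404297
t55.9 at [ 532.4 -176.8  239.7] ang -179.3 w 1.002 F [0.3 0.2 0.2]
[-0.112, 0.737, -0.001] tz 0.003 rows>= 2
[-0.109, 0.737, -0.001] tz 0.003 rows>= 2
[-0.106, 0.738, -0.001] tz 0.003 rows>= 2
```

View pics/c12.png

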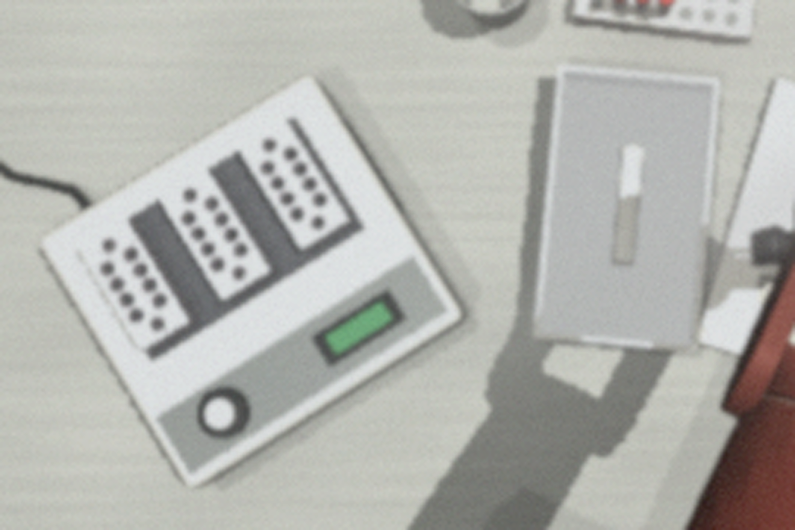

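All three blocks are seated. The cover has been knocked: its bar now runs from (633,147) to (622,263), corners at (560,65), (720,78), (697,350), (535,337). I'll compute its pose from those.

```bash
python3 - <<'E'
from h import *
k=lambda L:[((u+.5)/2.944-.5+60,(v+.5)/2.944-.5+140) for u,v in L]
E1=[px2w('top',*p,90)[:2] for p in k([(633,147),(622,263)])]
d=E1[0]-E1[1]; print('bar',np.mean(E1,0).round(1),np.hypot(*d).round(1),np.degrees(np.arctan2(d[1],d[0])).round(1))
q,e=fitpts('top',[(118,70,56),(118,-70,56),(-118,-70,56),(-118,70,56)],k([(560,65),(720,78),(697,350),(535,337)]),[560,-5,0]);print('cover',q.round(3),np.degrees(q[2]).round(1),e.tolist())
# bar edge by code: bright-vs-cover columns through rows, sub-pixel, using local gradient
t=cv2.imread('pics/top7.png'); 
g=cv2.cvtColor(t,cv2.COLOR_BGR2GRAY).astype('float32'); c=np.mean(E1,0); a=np.arctan2(d[1],d[0]); ex=np.array([np.cos(a),np.sin(a)]); ny=np.array([-ex[1],ex[0]])
js=np.arange(-22,22.1,.5); out=[]
for i in range(-45,46,5):
    P=np.array([w2px('top',[*(c+i*ex+j*ny),90]) for j in js],dtype='float32')
    pr=cv2.remap(g,P[:,:1],P[:,1:],cv2.INTER_LINEAR)[:,0]; gr=np.gradient(cv2.GaussianBlur(pr[None],(0,0),2)[0]); u,l=js[gr.argmax()],js[gr.argmin()]; out.append((i,u,l))
print(out)
E
```

```text
bar [578.6 -18.4] 98.1 -5.9
cover [ 5.80329e+02 -1.96900e+01 -9.50000e-02] -5.4 [[-0.2, -0.3], [0.0, 0.1], [0.4, 0.2], [-0.2, -0.1]]
[(-45, np.float64(10.0), np.float64(-10.5)), (-40, np.float64(11.5), np.float64(-10.5)), (-35, np.float64(10.5), np.float64(-12.0)), (-30, np.float64(10.5), np.float64(-11.0)), (-25, np.float64(10.5), np.float64(-11.5)), (-20, np.float64(11.5), np.float64(-11.0)), (-15, np.float64(11.5), np.float64(-10.5)), (-10, np.float64(11.5), np.float64(-10.0)), (-5, np.float64(10.0), np.float64(-10.5)), (0, np.float64(10.5), np.float64(-11.0)), (5, np.float64(1.5), np.float64(-11.0)), (10, np.float64(-6.0), np.float64(7.0)), (15, np.float64(-8.0), np.float64(7.5)), (20, np.float64(-8.0), np.float64(7.5)), (25, np.float64(-7.5), np.float64(8.0)), (30, np.float64(-7.5), np.float64(6.5)), (35, np.float64(-8.0), np.float64(7.0)), (40, np.float64(-8.0), np.float64(7.5)), (45, np.float64(-9.5), np.float64(8.0))]
```

```bash
python3 - <<'E'
from h import *
plan((577.1,-17.7,200,174.3),(577.1,-17.7,138,174.3))
E
```

```text
t55.9 at [ 532.4 -176.8  239.7] ang -179.3 w 1.002 F [0.3 0.2 0.2]
[-0.292, 0.991, 0.248] tz 0.036 rows>= 3
[-0.118, 0.503, 0.124] tz 0.018 rows>= 2
[-0.104, 0.506, 0.124] tz 0.018 rows>= 2
[-0.0, -0.0, 0.775] tz -0.0 rows>= 2
```

Emit:
apply_moves(
  plan=[
    [-0.15, 0.5, 0.12, 0, 0, 0.036],
    [-0.29, 0.99, 0.25, 0, 0, 0.071],
    [-0.29, 0.99, 0.25, 0, 0, 0.071],
  ],
  gripper=1,
)

```text
time: 56.12
tcp_pos: [554.0, -90.1, 217.4]
eef_rot: [0.047, 0.999, 0.002, -0.001]
wrist_force: [-1.0, 0.8, -0.4]
gripper_width: 0.999
grip_force: 0.0
```

Emit:
apply_moves(
  plan=[
    [-0.1, 0.5, 0.12, 0, 0, 0],
    [-0.17, 1, 0.24, 0, 0, 0],
    [-0.17, 1, 0.24, 0, 0, 0],
    [-0.17, 1, 0.24, 0, 0, 0],
    [-0.17, 1, 0.24, 0, 0, 0],
  ],
)

```text
time: 56.53
tcp_pos: [575.3, -17.1, 200.4]
eef_rot: [0.047, 0.999, -0.0, -0.0]
wrist_force: [0.3, -0.2, 0.2]
gripper_width: 1.001
grip_force: 0.0
```

```bash
python3 - <<'E'
from h import *
plan((577.1,-17.7,138,174.3))
E
```

```text
t56.5 at [575.3 -17.1 200.4] ang 174.6 w 1.001 F [ 0.3 -0.2  0.2]
[-0.023, -0.005, 0.78] tz 0.003 rows>= 2
```

Emit:
apply_moves(
  plan=[
    [-0.02, 0, 0.2, 0, 0, 0.003],
    [-0.02, 0, 0.45, 0, 0, 0.003],
    [-0.02, 0, 0.65, 0, 0, 0.003],
    [-0.02, 0, 0.77, 0, 0, 0.003],
    [-0.02, 0, 0.77, 0, 0, 0.003],
    [-0.02, 0, 0.77, 0, 0, 0.003],
  ],
)

```text
time: 57.03
tcp_pos: [577.0, -19.0, 138.8]
eef_rot: [0.051, 0.999, 0.0, -0.0]
wrist_force: [0.5, 0.4, 0.1]
gripper_width: 1.003
grip_force: 0.0
```

Emit:
apply_moves(
  plan=[
    [0, 0, 0, 0, 0, 0],
    [0, 0, 0, 0, 0, 0],
    [0, 0, 0, 0, 0, 0],
    [0, 0, 0, 0, 0, 0],
    [0, 0, 0, 0, 0, 0],
    [0, 0, 0, 0, 0, 0],
    [0, 0, 0, 0, 0, 0],
    [0, 0, 0, 0, 0, 0],
    [0, 0, 0, 0, 0, 0],
    [0, 0, 0, 0, 0, 0],
  ],
  gripper=-1,
  grip_force=50,
)

```text
time: 57.87
tcp_pos: [577.4, -18.2, 139.2]
eef_rot: [0.051, 0.999, 0.0, 0.0]
wrist_force: [0.9, 2.9, 4.1]
gripper_width: 0.2
grip_force: 53.2
```

Emit:
apply_moves(
  plan=[
    [0, 0, -0.1, 0, 0, 0],
    [0, 0, -0.25, 0, 0, 0],
    [0, 0, -0.4, 0, 0, 0],
    [0, 0, -0.6, 0, 0, 0],
    [0, 0, -0.8, 0, 0, 0],
    [0, 0, -1, 0, 0, 0],
  ],
)

```text
time: 58.37
tcp_pos: [576.9, -18.8, 220.2]
eef_rot: [0.051, 0.999, -0.0, 0.0]
wrist_force: [-0.0, -0.3, -2.4]
gripper_width: 0.2
grip_force: 52.3
```

Emit:
apply_moves(
  plan=[
    [0, 0, -0.2, 0, 0, 0],
    [0, 0, -0.4, 0, 0, 0],
    [0, 0, -0.6, 0, 0, 0],
    [0, 0, -0.8, 0, 0, 0],
    [0, 0, -0.8, 0, 0, 0],
    [0, 0, -0.8, 0, 0, 0],
  ],
)

```text
time: 58.87
tcp_pos: [577.5, -18.8, 284.5]
eef_rot: [0.051, 0.999, -0.0, 0.002]
wrist_force: [-0.8, -0.3, -3.4]
gripper_width: 0.199
grip_force: 52.4
```

```bash
python3 - <<'E'
from h import *
plan((554,321.1,285,174.3),(554,321.1,285,122.1))
E
```

```text
t58.9 at [577.5 -18.8 284.5] ang 174.2 w 0.199 F [-0.8 -0.3 -3.4]
[0.145, 0.839, -0.001] tz -0.0 rows>= 2
[0.144, 0.839, -0.001] tz -0.0 rows>= 2
[0.144, 0.84, -0.001] tz -0.0 rows>= 2
[0.144, 0.84, -0.001] tz -0.0 rows>= 2
[0.143, 0.84, -0.001] tz -0.0 rows>= 2
[0.0, 0.0, 0.0] tz 0.58 rows>= 8
```

Emit:
apply_moves(
  plan=[
    [0.02, 0.15, 0, 0, 0, 0],
    [0.06, 0.35, 0, 0, 0, 0],
    [0.1, 0.6, 0, 0, 0, 0],
    [0.144, 0.84, 0, 0, 0, 0],
  ],
)

```text
time: 59.2
tcp_pos: [571.5, 50.7, 280.7]
eef_rot: [0.051, 0.999, 0.0, -0.002]
wrist_force: [0.2, -0.0, -3.2]
gripper_width: 0.197
grip_force: 52.3
```

Emit:
apply_moves(
  plan=[
    [0.03, 0.21, 0, 0, 0, 0],
    [0.07, 0.42, 0, 0, 0, 0],
    [0.1, 0.63, 0, 0, 0, 0],
    [0.144, 0.84, 0, 0, 0, 0],
  ],
)

```text
time: 59.53
tcp_pos: [566.8, 119.0, 280.6]
eef_rot: [0.051, 0.999, -0.0, -0.002]
wrist_force: [-0.0, 0.6, -3.0]
gripper_width: 0.2
grip_force: 52.3
```

Emit:
apply_moves(
  plan=[
    [0.03, 0.2, 0, 0, 0, 0.03],
    [0.07, 0.4, 0, 0, 0, 0.08],
    [0.1, 0.6, 0, 0, 0, 0.14],
    [0.14, 0.84, 0, 0, 0, 0.2],
    [0.14, 0.84, 0, 0, 0, 0.27],
    [0.14, 0.84, 0, 0, 0, 0.34],
    [0.14, 0.84, 0, 0, 0, 0.41],
    [0.14, 0.84, 0, 0, 0, 0.48],
    [0.14, 0.84, 0, 0, 0, 0.54],
    [0.14, 0.84, 0, 0, 0, 0.58],
    [0.14, 0.84, 0, 0, 0, 0.58],
    [0.14, 0.84, 0, 0, 0, 0.58],
  ],
)

```text
time: 60.53
tcp_pos: [562.7, 185.9, 281.1]
eef_rot: [0.484, 0.875, -0.001, -0.001]
wrist_force: [-0.0, -0.3, -2.3]
gripper_width: 0.2
grip_force: 52.3
```

```bash
python3 - <<'E'
from h import *
plan((554.2,320.8,285,122.1))
E
```

```text
t60.5 at [562.7 185.9 281.1] ang 122.1 w 0.2 F [-0.  -0.3 -2.3]
[0.743, 0.403, -0.024] tz -0.0 rows>= 2
[0.742, 0.403, -0.024] tz -0.0 rows>= 2
```

Emit:
apply_moves(
  plan=[
    [0.15, 0.08, 0, 0, 0, 0],
    [0.35, 0.19, 0, 0, 0, 0],
    [0.55, 0.3, 0, 0, 0, 0],
    [0.74, 0.4, 0, 0, 0, 0],
  ],
)

```text
time: 60.87
tcp_pos: [558.8, 254.3, 282.3]
eef_rot: [0.484, 0.875, 0.0, -0.0]
wrist_force: [0.8, -0.6, -3.1]
gripper_width: 0.199
grip_force: 52.3
```

Emit:
apply_moves(
  plan=[
    [0.2, 0.11, 0, 0, 0, 0],
    [0.4, 0.22, 0, 0, 0, 0],
    [0.6, 0.32, 0, 0, 0, 0],
    [0.74, 0.4, 0, 0, 0, 0],
    [0.74, 0.4, 0, 0, 0, 0],
    [0.74, 0.4, 0, 0, 0, 0],
    [0.74, 0.4, 0, 0, 0, 0],
    [0.74, 0.4, 0, 0, 0, 0],
  ],
)

```text
time: 61.53
tcp_pos: [555.2, 319.2, 282.6]
eef_rot: [0.485, 0.874, -0.0, 0.0]
wrist_force: [-0.4, -0.4, -2.7]
gripper_width: 0.198
grip_force: 52.3
```

```bash
python3 - <<'E'
from h import *
plan((554.2,320.8,220,122.1))
E
```

```text
t61.5 at [555.2 319.2 282.6] ang 121.9 w 0.198 F [-0.4 -0.4 -2.7]
[0.023, -0.0, 0.782] tz -0.002 rows>= 2
```

Emit:
apply_moves(
  plan=[
    [0.02, 0, 0.15, 0, 0, 0],
    [0.02, 0, 0.3, 0, 0, 0],
    [0.02, 0, 0.45, 0, 0, 0],
    [0.02, 0, 0.6, 0, 0, 0],
    [0.02, 0, 0.7, 0, 0, 0],
    [0.02, 0, 0.77, 0, 0, 0],
    [0.02, 0, 0.77, 0, 0, 0],
    [0.02, 0, 0.77, 0, 0, 0],
  ],
)

```text
time: 62.2
tcp_pos: [554.2, 321.2, 220.7]
eef_rot: [0.485, 0.875, -0.0, -0.0]
wrist_force: [-1.0, -0.4, -3.3]
gripper_width: 0.204
grip_force: 52.3
```

Emit:
apply_moves(
  plan=[
    [0, 0, 0.015, 0, 0, 0],
    [0, 0, 0.03, 0, 0, 0],
    [0, 0, 0.045, 0, 0, 0],
    [0, 0, 0.045, 0, 0, 0],
  ],
)

```text
time: 62.53
tcp_pos: [554.3, 321.3, 217.7]
eef_rot: [0.485, 0.875, 0.0, 0.0]
wrist_force: [0.3, -0.3, -3.1]
gripper_width: 0.202
grip_force: 52.3
```

Emit:
apply_moves(
  plan=[
    [0, 0, 0.01, 0, 0, 0],
    [0, 0, 0.02, 0, 0, 0],
    [0, 0, 0.03, 0, 0, 0],
    [0, 0, 0.03, 0, 0, 0],
  ],
)

```text
time: 62.87
tcp_pos: [554.1, 321.2, 214.9]
eef_rot: [0.485, 0.875, -0.0, -0.0]
wrist_force: [0.8, -0.5, -3.5]
gripper_width: 0.2
grip_force: 52.3
```

Emit:
apply_moves(
  plan=[
    [0, 0, 0.01, 0, 0, 0],
    [0, 0, 0.02, 0, 0, 0],
    [0, 0, 0.03, 0, 0, 0],
    [0, 0, 0.03, 0, 0, 0],
  ],
)

```text
time: 63.2
tcp_pos: [554.3, 321.3, 214.2]
eef_rot: [0.485, 0.875, 0.0, 0.0]
wrist_force: [-3.7, -1.3, 5.4]
gripper_width: 0.197
grip_force: 53.4
```

```bash
python3 - <<'E'
from h import *
plan((554.2,320.8,214,122.1))
E
```

```text
t63.2 at [554.3 321.3 214.2] ang 122.0 w 0.197 F [-3.7 -1.3  5.4]
[-0.005, -0.005, 0.003] tz -0.001 rows>= 1
```

Contact at exactly the expected height, so the cover is flat on the deck. Release, rise and shut the fingers, then check by code.

Emit:
apply_moves(
  plan=[
    [0, 0, -0.015, 0, 0, 0],
    [0, 0, -0.015, 0, 0, 0],
    [0, 0, -0.015, 0, 0, 0],
    [0, 0, -0.015, 0, 0, 0],
    [0, 0, -0.015, 0, 0, 0],
    [0, 0, -0.015, 0, 0, 0],
    [0, 0, -0.015, 0, 0, 0],
    [0, 0, -0.015, 0, 0, 0],
  ],
  gripper=0.4,
)

```text
time: 63.87
tcp_pos: [554.2, 321.3, 213.8]
eef_rot: [0.485, 0.875, -0.0, 0.0]
wrist_force: [-0.7, -0.0, -0.3]
gripper_width: 0.698
grip_force: 0.0
```

Emit:
apply_moves(
  plan=[
    [0, 0, -0.1, 0, 0, 0],
    [0, 0, -0.3, 0, 0, 0],
    [0, 0, -0.6, 0, 0, 0],
    [0, 0, -0.8, 0, 0, 0],
    [0, 0, -0.8, 0, 0, 0],
  ],
)

```text
time: 64.28
tcp_pos: [556.0, 322.0, 283.8]
eef_rot: [0.485, 0.875, 0.004, 0.003]
wrist_force: [-0.1, -0.4, 0.8]
gripper_width: 0.7
grip_force: 0.0
```

Emit:
apply_moves(
  plan=[
    [0.1, -0.4, 0, 0, 0, 0],
    [0.3, -0.8, 0, 0, 0, 0],
    [0.3, -0.8, 0, 0, 0, 0],
  ],
  gripper=-1,
)

```text
time: 64.53
tcp_pos: [481.9, 306.8, 274.4]
eef_rot: [0.484, 0.875, -0.003, -0.003]
wrist_force: [0.1, -0.3, -1.1]
gripper_width: 0.282
grip_force: 0.0
```

Emit:
apply_moves(
  plan=[
    [0.1, -0.4, 0, 0, 0, 0],
    [0.2, -0.8, 0, 0, 0, 0],
    [0.2, -0.8, 0, 0, 0, 0],
    [0.2, -0.8, 0, 0, 0, 0],
  ],
)

```text
time: 64.87
tcp_pos: [423.3, 287.1, 277.0]
eef_rot: [0.485, 0.875, -0.0, -0.0]
wrist_force: [0.4, -0.3, -0.1]
gripper_width: -0.002
grip_force: 0.0
```

```bash
python3 - <<'E'
from h import *
t7=cv2.imread('pics/top7.png'); q=cen(t7,134.1,279.7,sign=-1,r=5.5); b=px2w('top',q[0],q[1],97); print('btn',np.round(q,1),b.round(1), 'from plate',(b[:2]-[555.5,320.3])@np.array([.847,.531]),(b[:2]-[555.5,320.3])@np.array([-.531,.847]))
t=shot('top','top8'); bar(t,(555.5,320.3),122,165)
plan((b[0]-1.5,b[1]+.8,200,122.1),(b[0]-1.5,b[1]+.8,175,122.1))
E
```

```text
btn [134.  280.   11.5] [409.5 317.   97. ] from plate -125.39364913611793 74.7615744379775
bar c [556.5 318.6] size [96.7 16. ] ang -57.8 lv 106.79758224487304 136.52671920776368
t64.9 at [424.5 287.4 277.7] ang 122.0 w -0.001 F [1.3 0.3 0.7]
[0.432, 0.027, 0.972] tz -0.001 rows>= 3
[0.0, 0.0, 0.312] tz -0.0 rows>= 1
```

The cover is 2 mm from its seat and square. Now the button.

Emit:
apply_moves(
  plan=[
    [0.2, 0.01, 0, 0, 0, 0],
    [0.43, 0.025, 0.2, 0, 0, 0],
    [0.43, 0.025, 0.5, 0, 0, 0],
    [0.43, 0.025, 0.8, 0, 0, 0],
    [0.43, 0.025, 0.97, 0, 0, 0],
    [0.43, 0.025, 0.97, 0, 0, 0],
    [0.43, 0.025, 0.97, 0, 0, 0],
  ],
)

```text
time: 65.5
tcp_pos: [408.7, 317.8, 199.8]
eef_rot: [0.485, 0.874, -0.001, -0.0]
wrist_force: [0.5, 0.3, 1.1]
gripper_width: -0.004
grip_force: 0.0
```

```bash
python3 - <<'E'
from h import *
plan((408,317.8,172,122.1))
E
```

```text
t65.5 at [408.7 317.8 199.8] ang 122.0 w -0.004 F [0.5 0.3 1.1]
[0.005, -0.007, 0.348] tz -0.002 rows>= 1
```

Emit:
apply_moves(
  plan=[
    [0, 0, 0.1, 0, 0, 0],
    [0, 0, 0.2, 0, 0, 0],
    [0, 0, 0.3, 0, 0, 0],
    [0, 0, 0.34, 0, 0, 0],
    [0, 0, 0.36, 0, 0, 0],
    [0, 0, 0.38, 0, 0, 0],
    [0, 0, 0.38, 0, 0, 0],
  ],
)

```text
time: 66.08
tcp_pos: [408.0, 317.6, 169.9]
eef_rot: [0.485, 0.875, 0.0, 0.0]
wrist_force: [0.1, 0.3, -0.5]
gripper_width: 0.002
grip_force: 0.0
```

Emit:
apply_moves(
  plan=[
    [0, 0, 0.015, 0, 0, 0],
    [0, 0, 0.03, 0, 0, 0],
    [0, 0, 0.045, 0, 0, 0],
    [0, 0, 0.06, 0, 0, 0],
    [0, 0, 0.06, 0, 0, 0],
    [0, 0, 0.06, 0, 0, 0],
  ],
)

```text
time: 66.58
tcp_pos: [408.2, 317.7, 165.6]
eef_rot: [0.485, 0.875, 0.0, 0.0]
wrist_force: [-0.1, -0.5, 3.2]
gripper_width: 0.003
grip_force: 1.8
```

Emit:
apply_moves(
  plan=[
    [0, 0, 0.015, 0, 0, 0],
    [0, 0, 0.03, 0, 0, 0],
    [0, 0, 0.045, 0, 0, 0],
    [0, 0, 0.045, 0, 0, 0],
    [0, 0, 0.045, 0, 0, 0],
  ],
)

```text
time: 67.0
tcp_pos: [408.4, 317.9, 163.5]
eef_rot: [0.485, 0.875, 0.0, 0.0]
wrist_force: [-4.8, -4.0, 12.9]
gripper_width: 0.002
grip_force: 6.7
```

Emit:
apply_moves(
  plan=[
    [0, 0, 0.01, 0, 0, 0],
    [0, 0, 0.02, 0, 0, 0],
    [0, 0, 0.02, 0, 0, 0],
    [0, 0, 0.02, 0, 0, 0],
  ],
)

```text
time: 67.33
tcp_pos: [408.5, 317.9, 163.4]
eef_rot: [0.485, 0.875, -0.0, 0.0]
wrist_force: [-7.9, -6.0, 21.0]
gripper_width: 0.001
grip_force: 10.5
```

Fully down: it stops hard at TCP 163.4, force well over 5 N. Release upward, move clear, and check the scene before handing in.

Emit:
apply_moves(
  plan=[
    [0, 0, -0.1, 0, 0, 0],
    [0, 0, -0.3, 0, 0, 0],
    [0, 0, -0.6, 0, 0, 0],
    [0, 0, -1, 0, 0, 0],
    [0, 0, -1, 0, 0, 0],
  ],
)

```text
time: 67.75
tcp_pos: [410.2, 318.9, 246.0]
eef_rot: [0.485, 0.875, 0.004, 0.003]
wrist_force: [1.1, 0.3, 1.6]
gripper_width: 0.001
grip_force: 0.0
```

Emit:
apply_moves(
  plan=[
    [-0.5, -0.2, -0.3, 0, 0, 0],
    [-1, -0.2, -0.6, 0, 0, 0],
    [-1, -0.2, -0.6, 0, 0, 0],
    [-1, -0.2, -0.6, 0, 0, 0],
  ],
)

```text
time: 68.08
tcp_pos: [438.6, 239.9, 290.0]
eef_rot: [0.487, 0.874, 0.002, 0.002]
wrist_force: [0.6, -0.2, -0.5]
gripper_width: 0.003
grip_force: 0.0
```

Emit:
apply_moves(
  plan=[
    [-0.5, 0.2, 0, 0, 0, 0],
    [-1, 0.4, 0, 0, 0, 0],
    [-1, 0.4, 0, 0, 0, 0],
    [-1, 0.4, 0, 0, 0, 0],
    [-1, 0.4, 0, 0, 0, 0],
    [-1, 0.4, 0, 0, 0, 0],
  ],
)

```text
time: 68.58
tcp_pos: [505.2, 191.3, 286.7]
eef_rot: [0.484, 0.875, -0.0, -0.001]
wrist_force: [-1.4, -0.2, 0.4]
gripper_width: 0.002
grip_force: 0.0
```

```bash
python3 - <<'E'
from h import *
t=shot('top','top9'); bar(t,(555.5,320.3),122,165)
for c in((555.4,320.3),(515.1,384.8),(596.3,256.1)): blk(t,c,32.1,111)
q=cen(t,134.1,279.7,sign=-1,r=5.5); print('btn',np.round(q,1))
t0=cv2.imread('pics/top0.png'); d=cv2.absdiff(t,t0)[110:165,205:410].mean(); print('bystander diff',d)
plan((400,100,300,122))
E
```

```text
bar c [555.8 320.7] size [132.6  48.8] ang -57.8 lv 53.877154159545896 136.76465866088864
blk [561.2 319.8] len 66.3 ang 37.7
blk [514.3 385. ] len 77.4 ang 30.7
blk [598.7 251.3] len 77.0 ang 40.0
btn [125.5 283.2  18.5]
bystander diff 9.100162601626016
t68.6 at [505.2 191.4 287.1] ang 122.1 w -0.003 F [-0.  -0.6 -0.1]
[-0.135, -0.86, -0.081] tz 0.0 rows>= 2
[-0.135, -0.86, -0.081] tz 0.0 rows>= 2
```

The arm still hides the heater. Move on further and recheck.

Emit:
apply_moves(
  plan=[
    [-0.5, -0.5, 0, 0, 0, 0],
    [-1, -1, 0, 0, 0, 0],
    [-1, -1, 0, 0, 0, 0],
    [-1, -1, 0, 0, 0, 0],
  ],
)

```text
time: 68.97
tcp_pos: [479.3, 77.7, 287.7]
eef_rot: [0.486, 0.874, -0.001, 0.0]
wrist_force: [0.1, -0.6, -0.1]
gripper_width: 0.003
grip_force: 0.0
```

Emit:
apply_moves(
  plan=[
    [-0.5, -0.5, 0, 0, 0, 0],
    [-1, -0.8, 0, 0, 0, 0],
    [-1, -0.8, 0, 0, 0, 0],
    [-1, -0.8, 0, 0, 0, 0],
  ],
)

```text
time: 69.3
tcp_pos: [468.5, -23.3, 288.0]
eef_rot: [0.486, 0.874, -0.0, 0.001]
wrist_force: [-0.7, 0.9, -0.7]
gripper_width: -0.002
grip_force: 0.0
```

Emit:
apply_moves(
  plan=[
    [-0.5, -0.4, 0, 0, 0, 0],
    [-1, -0.7, 0, 0, 0, 0],
    [-1, -0.7, 0, 0, 0, 0],
    [-1, -0.7, 0, 0, 0, 0],
    [-1, -0.7, 0, 0, 0, 0],
    [-1, -0.7, 0, 0, 0, 0],
  ],
)

```text
time: 69.8
tcp_pos: [463.9, -117.5, 287.8]
eef_rot: [0.484, 0.875, 0.0, -0.0]
wrist_force: [0.4, -0.3, -0.9]
gripper_width: 0.002
grip_force: 0.0
```

```bash
python3 - <<'E'
from h import *
t=shot('top','top10'); bar(t,(555.5,320.3),122,165)
for c in((555.4,320.3),(515.1,384.8),(596.3,256.1)): blk(t,c,32.1,111)
q=cen(t,134.1,279.7,sign=-1,r=5.5); print('btn',np.round(q,1))
t0=cv2.imread('pics/top0.png')
for n,(a,b,c,d) in dict(beak=(115,150,208,245),rack=(110,155,250,320),bot=(125,165,370,405),heat=(165,300,75,215)).items(): print(n,cv2.absdiff(t,t0)[a:b,c:d].mean().round(1))
plan((400,100,300,122))
E
```

```text
bar c [556.5 318.6] size [97. 16.] ang -57.9 lv 112.14759063720703 142.4819793701172
blk [555.1 320.6] len 76.3 ang 32.1
blk [514.6 385.8] len 75.3 ang 32.4
blk [596.  256.7] len 76.4 ang 32.0
btn [134.1 280.2  10.5]
beak 7.6
rack 9.1
bot 7.9
heat 10.4
t69.8 at [ 463.9 -117.4  287.8] ang 122.1 w -0.004 F [0.2 0.5 0.2]
[0.909, 0.256, -0.051] tz 0.0 rows>= 2
[0.909, 0.256, -0.051] tz 0.0 rows>= 2
[0.909, 0.255, -0.051] tz 0.0 rows>= 2
```

Cover, blocks (seen through the cover) and button are all in place, the bystanders are unchanged, and the arm is clear.

```bash
python3 -c "
from h import *
print(ctrl.sign_off())"
```

```text
the job is handed in; nothing more can be done
None
```

All three blocks are seated flush, the cover is back about 2 mm from its seat, the start button was pressed to its stop and let go, and I handed the job in at about 70 s; the sign-off call gave no verdict.

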